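# Close and pin the bridge bar of a fruit press

### The job

The fruit press is loaded: push its steel bridge bar round by the free end and, firmly against the spring wedge, fully home to the solid stop at the back of the jaw. Then take the locking pin from the wooden block and drop it through jaw and bar until its collar sits flat on the jaw, and let go. Use no rough force, because the press only stands on its rubber feet and a hard shove or thrust would shift it, and leave the other things where they stand.

Things in the scene. Friction and masses are not known exactly. Their poses are not given: they have to be found in the camera images.
- press: tabletop fruit press. Origin: on the table under the centre of its base; x, y along the base's short and long sides, z up. Base 170 x 320 mm, top at z = 28 mm; pot of 132 mm diameter at its centre, rim at z = 123 mm; round hinge pillar at y = -105 mm, jaw column at y = 60 to 120 mm. It stands on rubber feet: a push or thrust of over 30 N on any part of it would shift it
- pivot (a point): point on the vertical hinge axis of the bridge bar, at half the bar's thickness, 161 mm above the table; axes as the press
- bar (a joint): angle of the bridge bar, rad: 0 = home against the back of the jaw (it lies along the press's +y); positive = open, swung to the press's -x, at most 1.1. 2 N at the free end moves it and it stays where it is left. Over the last 0.15 rad a low wedge on its top runs under a spring ball in the upper ear: the push at the free end rises from 4 N to 10 to 17 N just before the solid stop
- bar_tail (a point): point on the free end of the bridge bar, where to push: on its middle line, 263 mm from the hinge, half thickness; x across, y along the bar away from the hinge. Flat steel bar 36 mm wide, 12 mm thick (155 to 167 mm above the table), 308 mm from hinge to round tip; the edge to push is 18 mm to -x of here. Pin hole (14 mm) 210 mm from the hinge. Bar home: 38 mm beyond the jaw's end
- spindle (a point): top of the screw spindle that stands on the bar 105 mm from the hinge and swings with it, 265 mm above the table; a cross handle 124 mm long lies across the bar, its middle 10 mm below this point. Keep clear of it
- jaw_hole (a point): mouth of the pin hole in the jaw: its centre, at the top face of the upper ear, 182 mm above the table; axes as the press. 210 mm from the hinge axis. 14 mm hole, 2 mm chamfer. The C-shaped jaw opens to -x. Upper ear: x -20 to +20, y -45 to +15 mm from here, 10 mm thick; 19 mm gap for the bar; lower ear the same with a hole in line, open below. Stop for the bar: back wall at x = +18 mm
- pin: steel locking pin, upright in a hole of the wooden block. Origin at the tip, z up along the pin. Shank 12 mm diameter, 50 mm long, the lowest 8 mm tapered to 6 mm; collar 24 mm diameter from z = 50 to 55 mm; above it a ribbed round head 20 mm diameter from z = 55 to 91 mm, to grip by. 80 to 150 g. It goes in freely when in line; never force it with more than about 25 N
- pin_collar (a point): centre of the underside of the pin's collar, 50 mm above its tip
- block: fixed wooden block 170 (x) by 60 (y) by 60 mm high, origin under its centre. Two 15 mm holes, 52 mm deep, at x = -45 and +45 mm; one holds the pin (tip 10 mm above the table, collar resting on the block), the other the honey dipper
- dipper: wooden honey dipper, upright in the block's other hole: thin 12 mm stem with a small shoulder and a grooved 27 mm head at the top, 140 mm long, its tip at the origin. Leave it there
- jar: glass honey jar, 68 mm diameter, 85 mm high, origin under its centre. Leave it
- bowl: white bowl, 120 mm diameter, 45 mm high, origin under its centre. Leave it
- mortar: brass mortar, 90 mm diameter, 75 mm high, origin under its centre. Leave it
Not all that is in view belongs to the job. Of the things that look like the pin, the smaller one is meant.

How it is judged (in metres and radians):
On the way:
1. the bar is pushed fully home (within 0.006 rad of the stop, 1.6 mm at its free end) before the pin is put in (value of joint bar below 0.006 rad and distance between pin_collar and jaw_hole above 0.06 m), for 0.2 s.
At the end, for the whole second after the job is handed in: the bar is within 0.006 rad of its stop; the pin stands in the jaw hole, upright within 0.06 rad, centred within 3 mm, its collar within 2 mm of the jaw's top face, at rest (value of joint bar below 0.006 rad and horizontal distance between pin_collar and jaw_hole below 0.003 m and z of pin_collar in the frame of jaw_hole below 0.002 m and angle between pin's own z axis and vertical below 0.06 rad and linear speed of pin below 0.02 m/s); the robot touches nothing.
It fails at once if the robot pushes on the press with more than 30 N, or the pin is forced against it with more than 45 N (contact force between any of the arm, the fingers and press above 30 N or contact force between pin and press above 45 N).
It fails at once if the dipper, jar, bowl or mortar is shifted by more than 15 mm (distance of any of dipper, jar, bowl, mortar from where it was at the start of the episode above 0.015 m).
It also fails if it takes over 67 s, if anything falls off the work surface, if the arm or the gripper's body presses on something with over 40 N, if the wrist force passes 120 N, or if a joint passes its speed limit or range.

### The arm

A 6-joint arm with a two-finger parallel gripper is mounted at the origin on the work surface. World frame = base frame: x ahead of the robot, y to its left, z up, the work surface at z = 0. Lengths are in mm, angles in rad, forces in N, time in s.
With the tool pointing down it reaches from about 275 to 750 mm from the base axis. Payload 10.2 kg.
Tool frame: the origin (TCP) lies midway between the tips of the shut fingers; the grasp point (between the pads) lies 19 mm behind it; x points along the fingers, y is the direction in which the jaws open and shut, and the axes are right-handed (so a half turn about x gives the same grasp; the last joint's range is limited). The gripper opens to 85 mm and grips with 20 to 120 N. Pads are 22 mm wide; open, the fingers measure 114 mm over their backs; the gripper's body (76 mm by 85 mm) begins 54 mm behind the grasp point. The pads swing forward as they close: fully open they stand 13 mm farther back than shut.
Start: joints at [0.976, 0.313, 1.498, -0, 1.331, -0.223], TCP at [190.742, 489.131, 231.294] pointing down, gripper open.
Joint ranges: [-2.94, 2.94], [-0.97, 2.17], [0.19, 2.56], [-1.23, 4.37], [0.02, 3.11], [-2.88, 2.88]. Speed limits (rad/s): [2.39, 2.39, 3.01, 3.14, 3.14, 3.14].

### API

Orientations are given as a unit quaternion [w, x, y, z].
In Python, from rig import sense, capture, get_calibration, finish_job gives the robot as it stands.
- The arm moves only by the tool jog_arm, never from a script. Its argument "increments" is a list of rows, each an object of numbers: "rx", "ry", "rz": the turn, a rotation vector about the tool's x, y, z in rad; "x", "y", "z": the shift along the tool's x, y, z in mm; "hand": the finger opening in mm, from 0 to 85.4. A call has 1 to 5 rows; each row shifts and turns the commanded pose from where the row before left it, along the tool's axes as they then stand; what a row does not reach is not made up. A row lasts 1/8 s, in which the tool goes at most 62.5 mm and 10.7 degrees, less where a joint would pass 70% of its speed; a pose out of reach is approached as far as the arm can. A call with a gripper value outside its range is refused whole. The fingers move at their own pace and stop on an object; "force" is the grip in N (left out, the last holds). Time passes only in rows, so rows that do not move let the fingers close. It gives the time, the measured TCP pose, the force and the opening at its end, in the units of the state.
- sense(): the state, without advancing time (a new reading comes with each control period).
- capture(name): name is "scene" or "top" or "wrist"; returns the picture (480x640x3 uint8, red, green, blue); there is no depth.
- get_calibration(name): a dict with "camera_matrix" (3x3 intrinsics, pixels), "R" (3x3) and "t" (3): a world point X has camera coordinates R X + t; the wrist camera has in their place "T_tool_cam" (4x4, takes a point from camera to tool coordinates, whose origin is the TCP and whose axes are the tool frame's). Camera axes: x right, y down, z forward; pixel columns grow to the right and rows downward; lengths in mm; the calibration is good to about 2 mm. A picture is of the moment at which its call begins: read the wrist's pose just before it. get_calibration takes no time and is no camera call.
- finish_job(): hands the job in, once; it reports no verdict.
The state is a dict: "time_s": time; "joints": joint angles; "dq": joint speeds; "tau": joint torques, N m; "eef_pos": TCP position; "ee_rot": TCP orientation; "force": force on the tool from outside, world axes, zero at the start; "wrist_torque": the same for the moment, N m; "grip_width": opening from 0.0 (shut) to 1.0 (fully open).
Only numpy, scipy, OpenCV 4.12 (cv2) and the standard library are available. Lean on these libraries where they do the work, as an engineer would, in place of code of your own. Each camera call takes 0.05 s, during which the arm holds its last target.

## Working session

There is one attempt and no reset: what is moved stays moved. The work goes in short steps, Python scripts to look and compute and a tool call to move; the robot and the scene stay as the last step left them, time stands still between calls to the robot, and variables do not carry over. Pictures are saved under pics/ and viewed, and the job is handed in when it is done.

Besides the shell and the picture viewer there is one more tool, called after "Call:" by a JSON object that holds its "op" and its "data", one argument or row to a line. jog_arm: Moves the arm, as the interface text tells. Its arguments: {"type":"object","properties":{"increments":{"type":"array","items":{"type":"object","properties":{"rx":{"type":"number"},"ry":{"type":"number"},"rz":{"type":"number"},"x":{"type":"number"},"y":{"type":"number"},"z":{"type":"number"},"hand":{"type":"number"}}}},"force":{"type":"number"}},"required":["increments"]}

```bash
mkdir -p pics
cat > h.py <<'E'
from rig import sense, capture, get_calibration, finish_job
import numpy as np, cv2
def save(n,f):
    im=capture(n); cv2.imwrite(f'pics/{f}.png',im[:,:,::-1]); return im
def cam(n,st=None):
    c=get_calibration(n);K=np.array(c['camera_matrix'])
    if 'R' in c: return K,np.array(c['R']),np.array(c['t'])
    T=np.array(c['T_tool_cam']); w,x,y,z=st['ee_rot']
    from scipy.spatial.transform import Rotation as Ro
    W=np.eye(4);W[:3,:3]=Ro.from_quat([x,y,z,w]).as_matrix();W[:3,3]=st['eef_pos']
    M=np.linalg.inv(W@T);return K,M[:3,:3],M[:3,3]
def ray(C,u,v,z):
    K,R,t=C;d=R.T@np.linalg.solve(K,[u,v,1.]);o=-R.T@t
    return o+d*(z-o[2])/d[2]
def proj(C,X):
    K,R,t=C;p=K@(R@np.array(X,float)+t);return p[:2]/p[2]
def tri(obs):
    A=[];b=[]
    for C,u,v in obs:
        K,R,t=C;d=R.T@np.linalg.solve(K,[u,v,1.]);d/=np.linalg.norm(d);o=-R.T@t
        P=np.eye(3)-np.outer(d,d);A.append(P);b.append(P@o)
    return np.linalg.lstsq(np.vstack(A),np.hstack(b),rcond=None)[0]
E
python3 - <<'E'
from h import *
s=sense();print(s)
for n in('scene','top','wrist'):
    save(n,n+'0'); print(n,get_calibration(n))
E
```

```text
{'time_s': 0.0, 'joints': array([ 9.75629882e-01,  3.13422434e-01,  1.49845841e+00, -5.56466786e-06,
        1.33100681e+00, -2.23392273e-01]), 'dq': array([ 5.52747011e-04,  4.12487349e-04,  7.45731644e-04,  5.53221601e-05,
       -1.90579801e-04, -1.80161815e-04]), 'tau': array([ 5.12390325e-04, -4.12248695e+01, -2.59743762e+01, -1.04051449e-05,
        4.02365360e-03, -6.70665955e-06]), 'eef_pos': array([190.571093  , 488.9033651 , 230.74115584]), 'ee_rot': array([ 0.69474472,  0.13026506,  0.69510562, -0.13110666]), 'force': array([-0.59765811,  0.20535604, -1.52752756]), 'wrist_torque': array([-0.01572576, -0.00375616, -0.02966349]), 'grip_width': 0.998941251553409}
scene {'camera_matrix': array([[590.83908662,   0.        , 317.51092045],
       [  0.        , 590.83908662, 234.89131003],
       [  0.        ,   0.        ,   1.        ]]), 'R': array([[-0.64587957,  0.76328334, -0.01543131],
       [ 0.50737042,  0.41405094, -0.75573612],
       [-0.57045144, -0.49594391, -0.65469443]]), 't': array([ 308.15549081, -127.95195268, 1749.5037717 ])}
top {'camera_matrix': array([[5
[... 226 characters left out ...]
4989e-01, -2.86065430e-02, -1.38100639e-01],
       [ 1.38143720e-01,  4.74343430e-04, -9.90412080e-01]]), 't': array([  12.244705  ,  526.9224556 , 1504.46632928])}
wrist {'camera_matrix': array([[380.30371051,   0.        , 326.56838737],
       [  0.        , 380.30371051, 237.76236199],
       [  0.        ,   0.        ,   1.        ]]), 'T_tool_cam': array([[ 1.30383279e-03, -3.23955041e-01,  9.46071578e-01,
        -1.43377988e+02],
       [ 9.99999144e-01,  5.26334134e-04, -1.19792529e-03,
        -2.53625291e-01],
       [-1.09875827e-04,  9.46072330e-01,  3.23955450e-01,
        -8.35960683e+01],
       [ 0.00000000e+00,  0.00000000e+00,  0.00000000e+00,
         1.00000000e+00]])}
```

View pics/scene0.png

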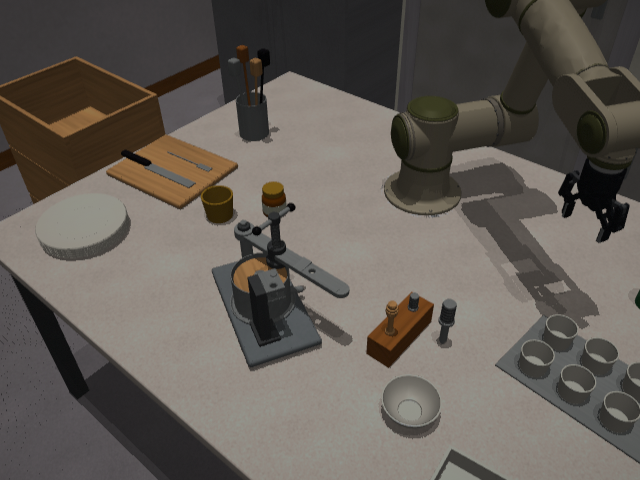

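View pics/top0.png

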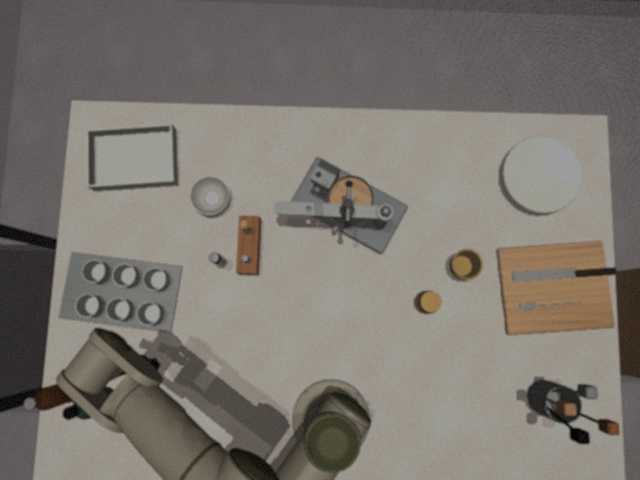

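View pics/wrist0.png

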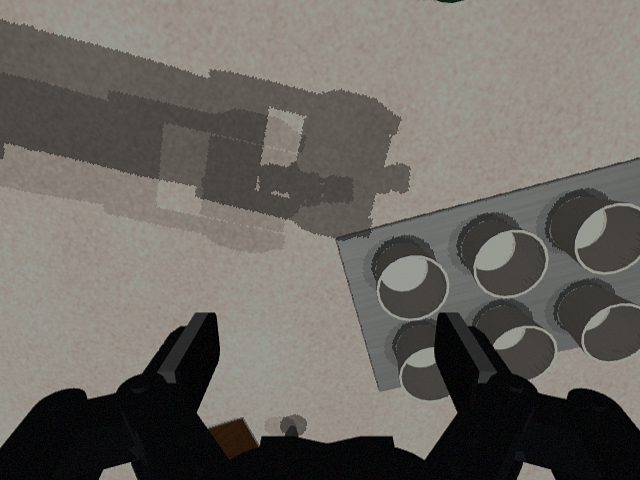

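Run:
```python
import cv2
a=cv2.imread('pics/top0.png')[130:290,190:430];cv2.imwrite('pics/topz.png',cv2.resize(a,(800,533),interpolation=cv2.INTER_CUBIC))
a=cv2.imread('pics/scene0.png')[170:410,200:480];cv2.imwrite('pics/scenez.png',cv2.resize(a,(700,600),interpolation=cv2.INTER_CUBIC))
```

```text
(no output)
```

View pics/topz.png

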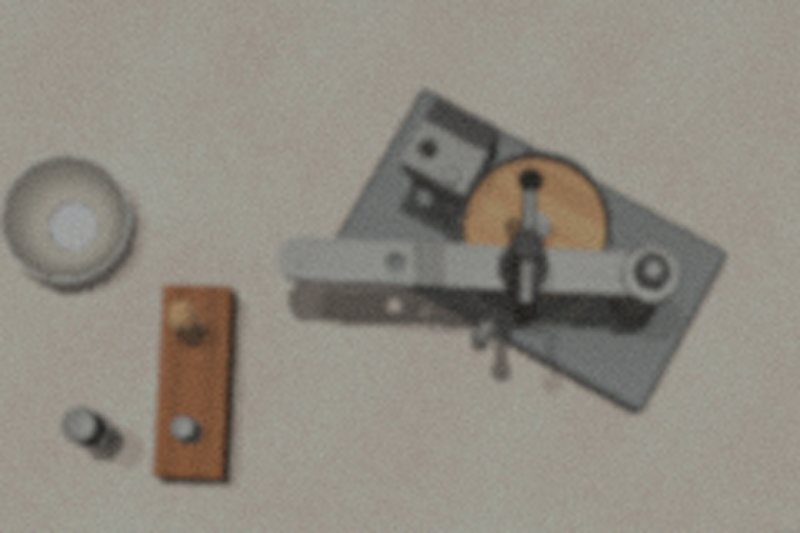

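View pics/scenez.png

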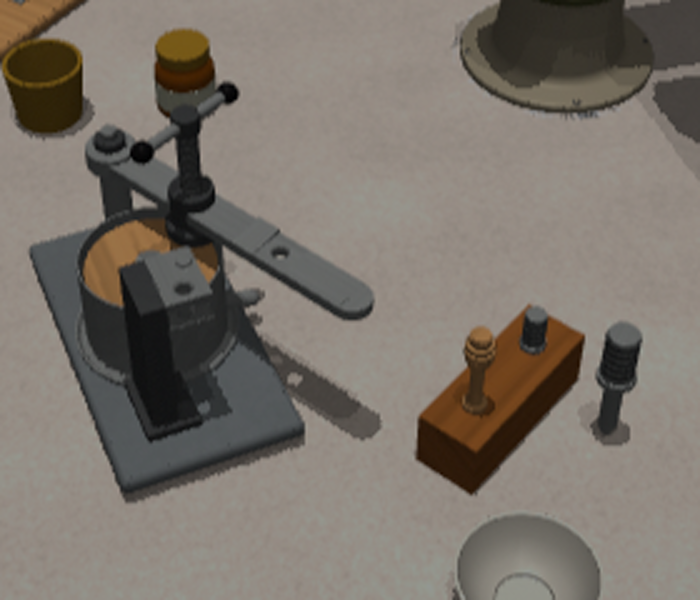

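```bash
cat > a.py <<'E'
from h import *
T=cam('top');S=cam('scene')
t=lambda x,y:(190+(x+.5)/3.3333-.5,130+(y+.5)/3.3333-.5)
s=lambda x,y:(200+x/2.5,170+y/2.5)
for n,a,b,z in [('jaw',(428,148),(184,288),182),('barhole',(396,262),(281,253),167),('hinge',(652,270),None,190),('pin',(184,426),(538,312),101),('big',(82,424),(624,332),None),('dip',(183,312),(481,333),148),('bartip',(279,260),None,161)]:
    o=[(T,*t(*a))]
    if z: print(n,'top@z',ray(T,*t(*a),z).round(1),end=' ')
    if b:
        o.append((S,*s(*b)))
        if z: print('sc@z',ray(S,*s(*b),z).round(1),end=' ')
        print('tri',tri(o).round(1),end='')
    print()
for n,p in [('b1',(423,90)),('b2',(727,255)),('b3',(638,411))]: print(n,ray(T,*t(*p),28).round(1))
for n,p in [('k1',(165,287)),('k2',(237,289)),('k3',(155,476)),('k4',(225,480))]: print(n,ray(T,*t(*p),60).round(1))
E
python3 a.py
```

```text
jaw top@z [679.7  53.6 182. ] sc@z [680.2  57.3 182. ] tri [679.5  54.6 179.9]
barhole top@z [586.5  77.3 167. ] sc@z [587.1  82.1 167. ] tri [585.9  78.8 164.3]
hinge top@z [ 581.4 -131.1  190. ] 
pin top@z [452.1 255.4 101. ] sc@z [449.8 260.  101. ] tri [450.8 257.7 100.4]
tri [447.7 338.5 127.8]
dip top@z [542.8 253.7 148. ] sc@z [539.5 257.9 148. ] tri [541.3 255.8 148.3]
bartip top@z [586.5 174.4 161. ] 
b1 [775.2  62.9  28. ]
b2 [ 628.9 -217.6   28. ]
b3 [ 484.2 -138.8   28. ]
k1 [579.  284.8  60. ]
k2 [579.  221.1  60. ]
k3 [411.6 284.9  60. ]
k4 [409.8 223.8  60. ]
```

```bash
cat >> h.py <<'E'
from scipy.spatial.transform import Rotation as Ro
def RR(s):
    w,x,y,z=s['ee_rot'];return Ro.from_quat([x,y,z,w]).as_matrix()
def goto(P,yaw_y=None):
    """shift to P in present tool axes; yaw_y=world heading (deg) wanted for tool y; also levelling"""
    s=sense();R=RR(s);p=np.array(s['eef_pos'])
    print('t',round(s['time_s'],2),'pos',p.round(1),'F',np.round(s['force'],1),'grip',round(s['grip_width'],3),'j',np.round(s['joints'],2))
    h=np.degrees(np.arctan2(R[1,1],R[0,1]));print('tool y heading',h.round(2),'z heading',np.degrees(np.arctan2(R[1,2],R[0,2])).round(2),'tilt',R[:,0].round(4))
    print('shift tool xyz',(R.T@(np.array(P)-p)).round(1))
    if yaw_y is not None:
        a=np.radians(yaw_y);y=np.array([np.cos(a),np.sin(a),0]);x=np.array([0,0,-1.]);W=np.c_[x,y,np.cross(x,y)]
        Q=R.T@W
        print('rotvec',Ro.from_matrix(Q).as_rotvec().round(4),' shift after turn',(W.T@(np.array(P)-p)).round(1))
E
python3 - <<'E'
from h import *
goto([530,131,231],62)
goto([530,131,231],62+28)
E
```

```text
t 0.15 pos [190.6 489.  230.9] F [ 0.1 -0.1 -1. ] grip 0.998 j [ 0.98  0.31  1.5   0.    1.33 -0.22]
tool y heading 68.7 z heading -21.3 tilt [-6.e-04 -8.e-04 -1.e+00]
shift tool xyz [  -0.  -210.2  446.2]
rotvec [ 0.1169 -0.0002  0.001 ]  shift after turn [-1.000e-01 -1.567e+02  4.677e+02]
t 0.15 pos [190.6 489.  230.9] F [ 0.1 -0.1 -1. ] grip 0.998 j [ 0.98  0.31  1.5   0.    1.33 -0.22]
tool y heading 68.7 z heading -21.3 tilt [-6.e-04 -8.e-04 -1.e+00]
shift tool xyz [  -0.  -210.2  446.2]
rotvec [-0.3718 -0.0004  0.0009]  shift after turn [-1.000e-01 -3.580e+02  3.394e+02]
```

Call:
{"op": "jog_arm", "data": {
  "increments": [
    {"rx": 0.11,"hand": 0},
    {"y": -18,"z": 55},
    {"y": -18,"z": 55},
    {"y": -18,"z": 55},
    {"y": -18,"z": 55}
  ],
  "force": 30
}}

```text
schema error: expected keys rx, ry, rz, x, y, z, hand
```

Call:
{"op": "jog_arm", "data": {
  "increments": [
    {"y": -18,"z": 55},
    {"y": -18,"z": 55},
    {"y": -18,"z": 55},
    {"y": -18,"z": 40},
    {}
  ]
}}

```text
schema error: expected keys rx, ry, rz, x, y, z, hand
```

Run:
```python
from h import *
goto([530,131,145],62)
save('wrist','w1');save('scene','s1')
```

```text
t 0.15 pos [190.6 489.  230.9] F [ 0.1 -0.1 -1. ] grip 0.998 j [ 0.98  0.31  1.5   0.    1.33 -0.22]
tool y heading 68.7 z heading -21.3 tilt [-6.e-04 -8.e-04 -1.e+00]
shift tool xyz [  86.  -210.1  446.3]
rotvec [ 0.1169 -0.0002  0.001 ]  shift after turn [  85.9 -156.7  467.7]
```

View pics/w1.png

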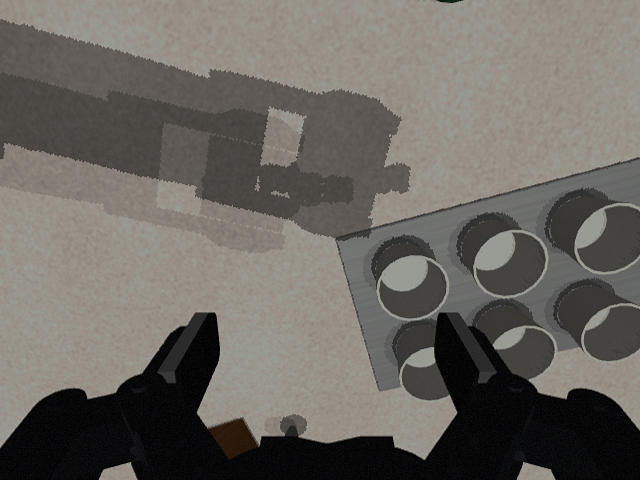

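All keys are needed in every row.

Call:
{"op": "jog_arm", "data": {
  "increments": [
    {"rx": 0.11,"ry": 0,"rz": 0,"x": 0,"y": 0,"z": 0,"hand": 0},
    {"rx": 0,"ry": 0,"rz": 0,"x": 0,"y": -18,"z": 55,"hand": 0},
    {"rx": 0,"ry": 0,"rz": 0,"x": 0,"y": -18,"z": 55,"hand": 0},
    {"rx": 0,"ry": 0,"rz": 0,"x": 0,"y": -18,"z": 55,"hand": 0},
    {"rx": 0,"ry": 0,"rz": 0,"x": 0,"y": -18,"z": 55,"hand": 0}
  ],
  "force": 30
}}

```text
time_s: 0.88
eef_pos: [353.3, 321.9, 231.4]
ee_rot: [0.687, 0.169, 0.687, -0.169]
force: [0.7, 0.1, 0.9]
grip_width: 0.001
```

Call:
{"op": "jog_arm", "data": {
  "increments": [
    {"rx": 0,"ry": 0,"rz": 0,"x": 0,"y": -18,"z": 55,"hand": 0},
    {"rx": 0,"ry": 0,"rz": 0,"x": 0,"y": -18,"z": 55,"hand": 0},
    {"rx": 0,"ry": 0,"rz": 0,"x": 0,"y": -18,"z": 55,"hand": 0},
    {"rx": 0,"ry": 0,"rz": 0,"x": 0,"y": -18,"z": 40,"hand": 0},
    {"rx": 0,"ry": 0,"rz": 0,"x": 0,"y": 0,"z": 0,"hand": 0}
  ]
}}

```text
time_s: 1.5
eef_pos: [501.9, 162.4, 230.8]
ee_rot: [0.686, 0.17, 0.687, -0.17]
force: [0.3, 0.3, -0.3]
grip_width: -0.002
```

Run:
```python
from h import *
goto([530,131,145],62.4)
save('wrist','w2');save('scene','s2')
```

```text
t 1.5 pos [501.9 162.4 230.8] F [ 0.3  0.3 -0.3] grip -0.002 j [ 0.09  0.32  1.49 -0.    1.33 -0.99]
tool y heading 62.18 z heading -27.82 tilt [-6.e-04 -4.e-04 -1.e+00]
shift tool xyz [ 85.8 -14.6  39.6]
rotvec [-0.0038 -0.0004  0.0006]  shift after turn [ 85.8 -14.8  39.5]
```

View pics/w2.png

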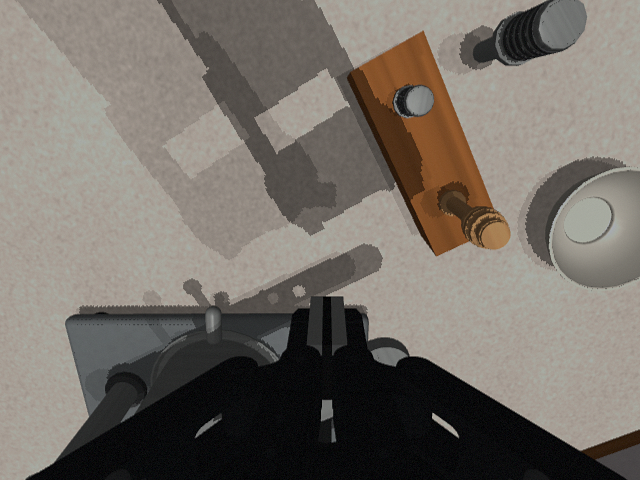

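View pics/s2.png

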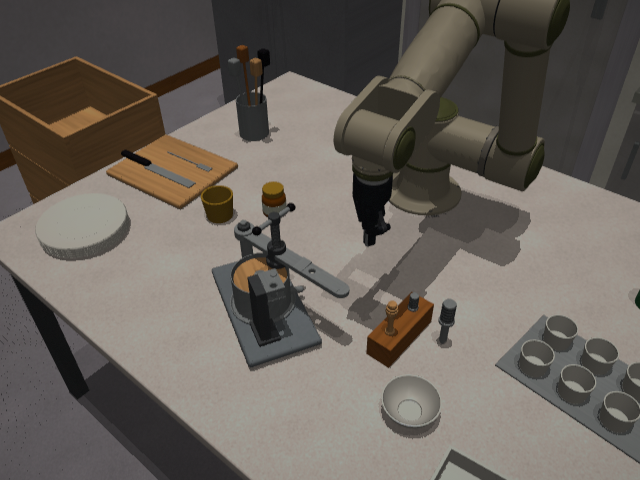

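Run:
```python
from h import *
s=sense();W=cam('wrist',s)
im=cv2.imread('pics/w2.png');cv2.imwrite('pics/w2z.png',cv2.resize(im[70:140,370:470],(800,560),interpolation=cv2.INTER_CUBIC))
print(ray(W,420,96,101),proj(W,[451,257.5,101]))
```

```text
[448.74622616 262.09424931 101.        ] [415.04945853 102.49919361]
```

View pics/w2z.png

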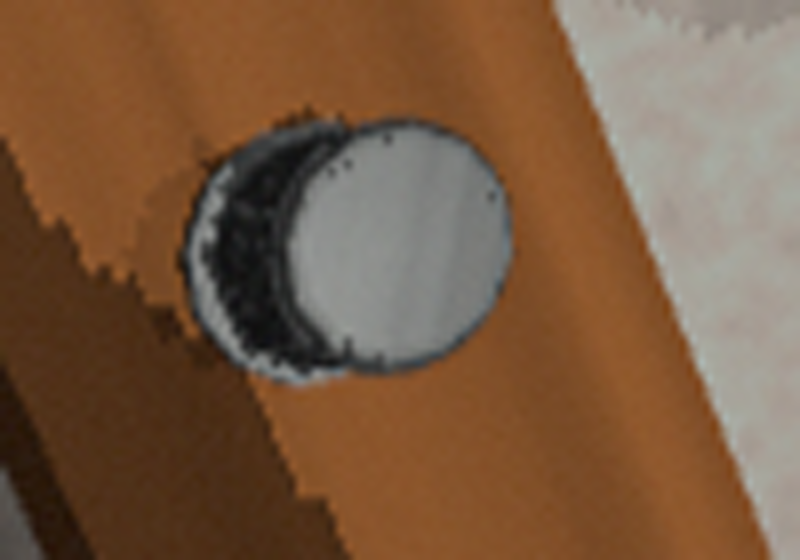

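Call:
{"op": "jog_arm", "data": {
  "increments": [
    {"rx": 0,"ry": 0,"rz": 0,"x": 0,"y": -15,"z": 30,"hand": 0},
    {"rx": 0,"ry": 0,"rz": 0,"x": 43,"y": 0,"z": 0,"hand": 0},
    {"rx": 0,"ry": 0,"rz": 0,"x": 42,"y": 0,"z": 0,"hand": 0},
    {"rx": 0,"ry": 0,"rz": 0,"x": 0,"y": 0,"z": 0,"hand": 0}
  ]
}}

```text
time_s: 2.1
eef_pos: [518.3, 138.4, 144.4]
ee_rot: [0.685, 0.168, 0.689, -0.169]
force: [0.6, -0.5, 1.4]
grip_width: -0.0
```

Run:
```python
from h import *
goto([680,114,147],62.4)
save('scene','s3');save('top','t3')
a=cv2.imread('pics/s3.png')[170:350,200:440];cv2.imwrite('pics/s3z.png',cv2.resize(a,(800,600),interpolation=cv2.INTER_CUBIC))
```

```text
t 2.1 pos [518.3 138.4 144.4] F [ 0.6 -0.5  1.4] grip -0.0 j [ 0.04  0.42  1.58  0.    1.14 -1.05]
tool y heading 62.48 z heading -27.52 tilt [-5.6e-03 -1.0e-04 -1.0e+00]
shift tool xyz [ -3.5  53.1 154.6]
rotvec [ 0.0014 -0.0049  0.0027]  shift after turn [ -2.6  53.3 154.5]
```

View pics/s3z.png

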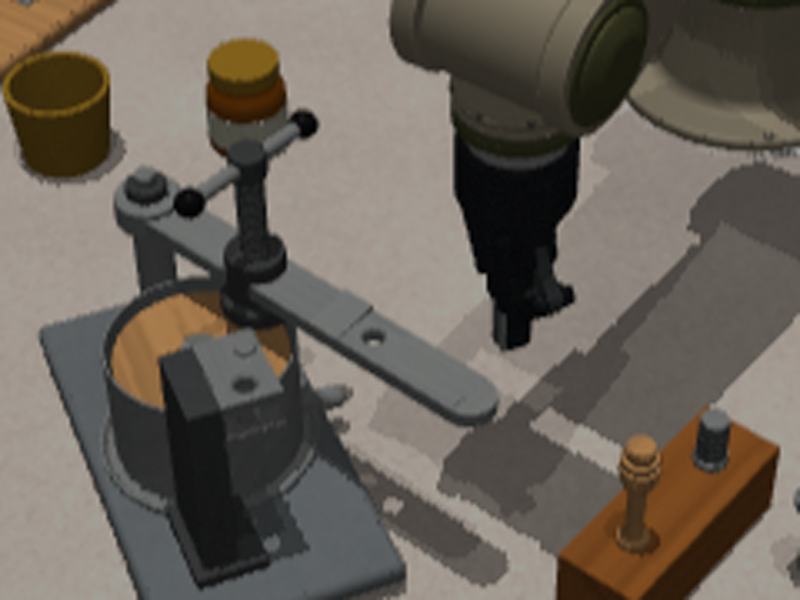

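Call:
{"op": "jog_arm", "data": {
  "increments": [
    {"rx": 0,"ry": 0,"rz": 0,"x": 0,"y": 8,"z": 16,"hand": 0},
    {"rx": 0,"ry": 0,"rz": 0,"x": 0,"y": 3,"z": 7,"hand": 0},
    {"rx": 0,"ry": 0,"rz": 0,"x": 0,"y": 3,"z": 7,"hand": 0},
    {"rx": 0,"ry": 0,"rz": 0,"x": 0,"y": 2,"z": 7,"hand": 0},
    {"rx": 0,"ry": 0,"rz": 0,"x": 0,"y": 2,"z": 7,"hand": 0}
  ]
}}

```text
time_s: 2.82
eef_pos: [567.6, 133.1, 146.3]
ee_rot: [0.686, 0.169, 0.687, -0.169]
force: [-1.9, 1.0, 1.4]
grip_width: -0.001
```

Call:
{"op": "jog_arm", "data": {
  "increments": [
    {"rx": 0,"ry": 0,"rz": 0,"x": 0,"y": 4,"z": 8,"hand": 0},
    {"rx": 0,"ry": 0,"rz": 0,"x": 0,"y": 4,"z": 8,"hand": 0},
    {"rx": 0,"ry": 0,"rz": 0,"x": 0,"y": 4,"z": 8,"hand": 0},
    {"rx": 0,"ry": 0,"rz": 0,"x": 0,"y": 4,"z": 8,"hand": 0},
    {"rx": 0,"ry": 0,"rz": 0,"x": 0,"y": 4,"z": 8,"hand": 0}
  ]
}}

```text
time_s: 3.45
eef_pos: [612.8, 131.9, 146.1]
ee_rot: [0.687, 0.169, 0.687, -0.169]
force: [-3.1, -1.0, 0.9]
grip_width: -0.0
```

Run:
```python
from h import *
goto([680,114,147],62.4)
save('scene','s4')
a=cv2.imread('pics/s4.png')[170:350,200:440];cv2.imwrite('pics/s4z.png',cv2.resize(a,(800,600),interpolation=cv2.INTER_CUBIC))
```

```text
t 3.45 pos [612.8 131.9 146.1] F [-3.1 -1.   0.9] grip -0.0 j [ 0.03  0.61  1.28 -0.    1.26 -1.06]
tool y heading 62.39 z heading -27.61 tilt [-5.e-04 -3.e-04 -1.e+00]
shift tool xyz [-0.9 15.2 67.8]
rotvec [-0.0002 -0.0003  0.0005]  shift after turn [-0.9 15.2 67.8]
```

View pics/s4z.png

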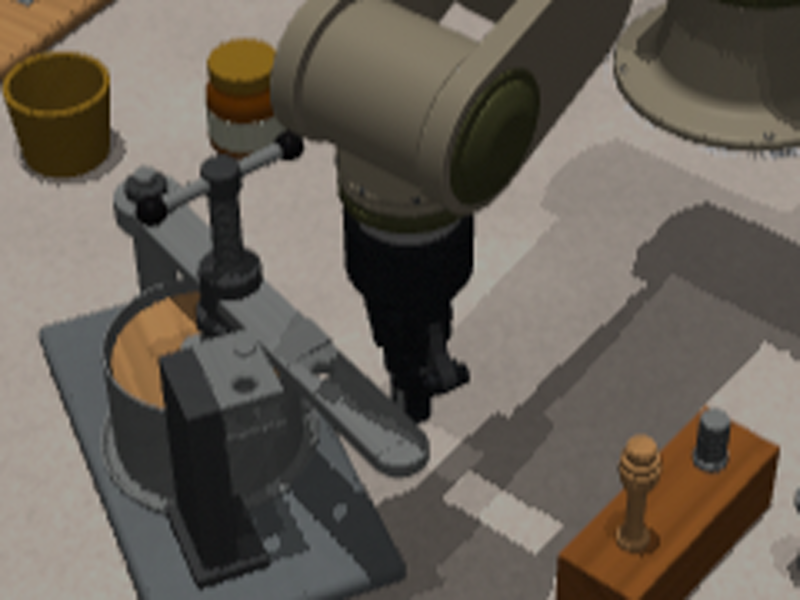

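Call:
{"op": "jog_arm", "data": {
  "increments": [
    {"rx": 0,"ry": 0,"rz": 0,"x": 0,"y": 3,"z": 7,"hand": 0},
    {"rx": 0,"ry": 0,"rz": 0,"x": 0,"y": 3,"z": 7,"hand": 0},
    {"rx": 0,"ry": 0,"rz": 0,"x": 0,"y": 3,"z": 6,"hand": 0},
    {"rx": 0,"ry": 0,"rz": 0,"x": 0,"y": 2,"z": 6,"hand": 0},
    {"rx": 0,"ry": 0,"rz": 0,"x": 0,"y": 2,"z": 5,"hand": 0}
  ]
}}

```text
time_s: 4.12
eef_pos: [646.2, 129.2, 146.3]
ee_rot: [0.687, 0.169, 0.687, -0.169]
force: [-2.8, -0.9, 0.7]
grip_width: 0.003
```

Call:
{"op": "jog_arm", "data": {
  "increments": [
    {"rx": 0,"ry": 0,"rz": 0,"x": 0,"y": 1,"z": 3,"hand": 0},
    {"rx": 0,"ry": 0,"rz": 0,"x": 0,"y": 0,"z": 3,"hand": 0},
    {"rx": 0,"ry": 0,"rz": 0,"x": 0,"y": 0,"z": 3,"hand": 0}
  ]
}}

```text
time_s: 4.5
eef_pos: [653.9, 127.0, 146.2]
ee_rot: [0.686, 0.169, 0.687, -0.168]
force: [-4.7, 5.2, -0.2]
grip_width: -0.003
```

Run:
```python
from h import *
goto([680,114,147],62.4)
```

```text
t 4.5 pos [653.9 127.  146.2] F [-4.7  5.2 -0.2] grip -0.003 j [ 0.02  0.69  1.13  0.    1.32 -1.07]
tool y heading 62.43 z heading -27.57 tilt [-0.0011  0.0018 -1.    ]
shift tool xyz [-0.8  0.6 29.1]
rotvec [ 0.0005 -0.0017 -0.0011]  shift after turn [-0.8  0.6 29.1]
```

Call:
{"op": "jog_arm", "data": {
  "increments": [
    {"rx": 0,"ry": 0,"rz": 0,"x": 0,"y": 0,"z": 2,"hand": 0},
    {"rx": 0,"ry": 0,"rz": 0,"x": 0,"y": 0,"z": 2,"hand": 0},
    {"rx": 0,"ry": 0,"rz": 0,"x": 0,"y": 0,"z": 2,"hand": 0},
    {"rx": 0,"ry": 0,"rz": 0,"x": 0,"y": 0,"z": 2,"hand": 0},
    {"rx": 0,"ry": 0,"rz": 0,"x": 0,"y": 0,"z": 2,"hand": 0}
  ]
}}

```text
time_s: 5.12
eef_pos: [662.3, 124.0, 146.2]
ee_rot: [0.686, 0.169, 0.688, -0.167]
force: [-6.5, 10.8, 0.6]
grip_width: 0.005
```

Call:
{"op": "jog_arm", "data": {
  "increments": [
    {"rx": 0,"ry": 0,"rz": 0,"x": 0,"y": 0,"z": 2,"hand": 0},
    {"rx": 0,"ry": 0,"rz": 0,"x": 0,"y": 0,"z": 2,"hand": 0},
    {"rx": 0,"ry": 0,"rz": 0,"x": 0,"y": 0,"z": 1.5,"hand": 0},
    {"rx": 0,"ry": 0,"rz": 0,"x": 0,"y": 0,"z": 1.5,"hand": 0}
  ]
}}

```text
time_s: 5.62
eef_pos: [668.3, 121.5, 146.3]
ee_rot: [0.686, 0.17, 0.688, -0.166]
force: [-6.4, 13.6, 2.0]
grip_width: 0.001
```

Run:
```python
from h import *
goto([680,114,147],62.4)
save('scene','s5')
a=cv2.imread('pics/s5.png')[170:350,200:440];cv2.imwrite('pics/s5z.png',cv2.resize(a,(800,600),interpolation=cv2.INTER_CUBIC))
```

```text
t 5.62 pos [668.3 121.5 146.3] F [-6.4 13.6  2. ] grip 0.001 j [ 0.01  0.73  1.07  0.01  1.34 -1.09]
tool y heading 62.52 z heading -27.48 tilt [-0.002   0.0051 -1.    ]
shift tool xyz [-0.8 -1.3 13.8]
rotvec [ 0.0021 -0.0041 -0.0036]  shift after turn [-0.7 -1.2 13.8]
```

View pics/s5z.png

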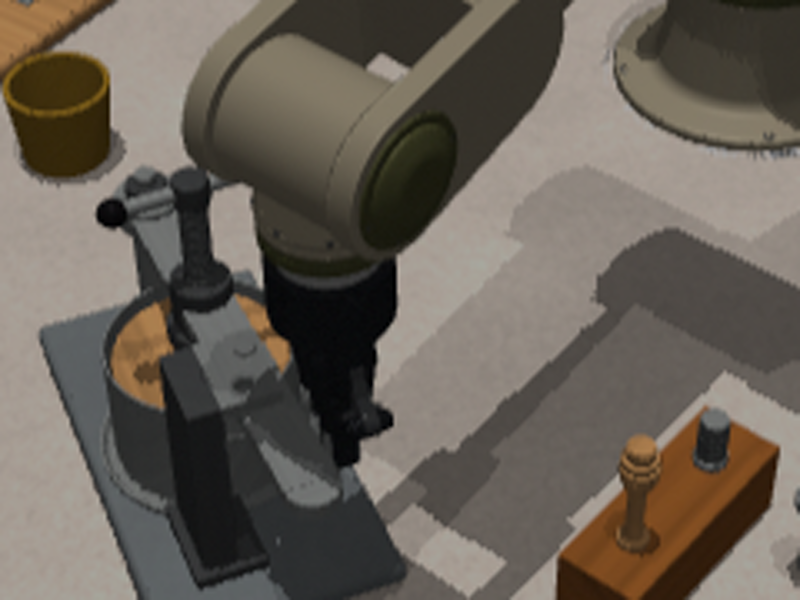

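Call:
{"op": "jog_arm", "data": {
  "increments": [
    {"rx": 0,"ry": 0,"rz": 0,"x": 0,"y": 1.5,"z": 1.5,"hand": 0},
    {"rx": 0,"ry": 0,"rz": 0,"x": 0,"y": 1.5,"z": 1.5,"hand": 0},
    {"rx": 0,"ry": 0,"rz": 0,"x": 0,"y": 0.5,"z": 1.5,"hand": 0}
  ]
}}

```text
time_s: 6.05
eef_pos: [673.3, 119.6, 146.2]
ee_rot: [0.685, 0.168, 0.689, -0.169]
force: [-14.0, 0.0, 3.5]
grip_width: 0.001
```

```bash
cat > f.py <<'E'
from h import *
goto([680,114,147],62.4)
F=np.array(sense()['force']);px=np.array([.886,-.463,0]);py=np.array([.463,.886,0]);print('Fpress',F@px,F@py,np.linalg.norm(F))
E
python3 f.py
```

```text
t 6.05 pos [673.3 119.6 146.2] F [-14.    0.    3.5] grip 0.001 j [ 0.    0.74  1.05  0.    1.36 -1.08]
tool y heading 62.44 z heading -27.56 tilt [-5.2e-03  1.0e-04 -1.0e+00]
shift tool xyz [-0.8 -1.9  8.6]
rotvec [ 0.0006 -0.0046  0.0023]  shift after turn [-0.8 -1.9  8.6]
Fpress -12.452572901426967 -6.46719945113258 14.465042716199093
```

Call:
{"op": "jog_arm", "data": {
  "increments": [
    {"rx": 0,"ry": 0,"rz": 0,"x": 0,"y": 0,"z": 1.5,"hand": 0},
    {"rx": 0,"ry": 0,"rz": 0,"x": 0,"y": 0,"z": 1.5,"hand": 0}
  ]
}}

```text
time_s: 6.3
eef_pos: [675.8, 118.6, 146.2]
ee_rot: [0.685, 0.168, 0.689, -0.169]
force: [-14.4, 2.8, 3.8]
grip_width: 0.001
```

```bash
python3 f.py
```

```text
t 6.3 pos [675.8 118.6 146.2] F [-14.4   2.8   3.8] grip 0.001 j [ 0.    0.74  1.04  0.    1.36 -1.09]
tool y heading 62.44 z heading -27.56 tilt [-5.3e-03  9.0e-04 -1.0e+00]
shift tool xyz [-0.8 -2.1  5.8]
rotvec [ 0.0007 -0.0051  0.0017]  shift after turn [-0.8 -2.1  5.8]
Fpress -14.045982253763418 -4.219379362828486 15.162092918725
```

Call:
{"op": "jog_arm", "data": {
  "increments": [
    {"rx": 0,"ry": 0,"rz": 0,"x": 0,"y": 0,"z": 1,"hand": 0},
    {"rx": 0,"ry": 0,"rz": 0,"x": 0,"y": 0,"z": 1,"hand": 0}
  ]
}}

```text
time_s: 6.55
eef_pos: [677.6, 117.8, 146.2]
ee_rot: [0.685, 0.168, 0.689, -0.168]
force: [-15.4, 3.7, 2.8]
grip_width: -0.001
```

```bash
python3 f.py
```

```text
t 6.55 pos [677.6 117.8 146.2] F [-15.4   3.7   2.8] grip -0.001 j [ 0.    0.75  1.03  0.    1.37 -1.09]
tool y heading 62.44 z heading -27.56 tilt [-0.0054  0.0011 -1.    ]
shift tool xyz [-0.8 -2.3  3.9]
rotvec [ 0.0007 -0.0053  0.0015]  shift after turn [-0.8 -2.2  3.9]
Fpress -15.350012791779845 -3.8459618574279855 16.07975863767485
```

Call:
{"op": "jog_arm", "data": {
  "increments": [
    {"rx": 0,"ry": 0,"rz": 0,"x": 0,"y": 0,"z": 1,"hand": 0},
    {"rx": 0,"ry": 0,"rz": 0,"x": 0,"y": 0,"z": 0.7,"hand": 0}
  ]
}}

```text
time_s: 6.8
eef_pos: [679.0, 117.2, 146.2]
ee_rot: [0.685, 0.168, 0.689, -0.168]
force: [-15.0, 3.8, 3.7]
grip_width: -0.004
```

```bash
python3 f.py
```

```text
t 6.8 pos [679.  117.2 146.2] F [-15.    3.8   3.7] grip -0.004 j [ 0.    0.75  1.03  0.    1.37 -1.09]
tool y heading 62.45 z heading -27.55 tilt [-0.0055  0.0013 -1.    ]
shift tool xyz [-0.8 -2.4  2.4]
rotvec [ 0.0009 -0.0055  0.0013]  shift after turn [-0.8 -2.4  2.4]
Fpress -15.026592910745592 -3.5657157015465604 15.876943157870283
```

Call:
{"op": "jog_arm", "data": {
  "increments": [
    {"rx": 0,"ry": 0,"rz": 0,"x": 0,"y": 0,"z": 0.7,"hand": 0}
  ]
}}

```text
time_s: 6.92
eef_pos: [679.6, 116.9, 146.2]
ee_rot: [0.685, 0.168, 0.689, -0.168]
force: [-15.2, 4.2, 4.0]
grip_width: -0.002
```

```bash
python3 f.py
```

```text
t 6.92 pos [679.6 116.9 146.2] F [-15.2   4.2   4. ] grip -0.002 j [ 0.    0.75  1.03  0.    1.37 -1.09]
tool y heading 62.45 z heading -27.55 tilt [-0.0056  0.0014 -1.    ]
shift tool xyz [-0.8 -2.4  1.7]
rotvec [ 0.0009 -0.0056  0.0013]  shift after turn [-0.8 -2.4  1.7]
Fpress -15.427985406822899 -3.2917850095524455 16.2735903409123
```

Call:
{"op": "jog_arm", "data": {
  "increments": [
    {"rx": 0,"ry": 0,"rz": 0,"x": 0,"y": 0,"z": 0.7,"hand": 0}
  ]
}}

```text
time_s: 7.05
eef_pos: [680.2, 116.7, 146.2]
ee_rot: [0.685, 0.168, 0.689, -0.168]
force: [-14.6, 4.1, 4.2]
grip_width: -0.002
```

```bash
python3 f.py
```

```text
t 7.05 pos [680.2 116.7 146.2] F [-14.6   4.1   4.2] grip -0.002 j [-0.    0.75  1.02  0.    1.37 -1.09]
tool y heading 62.45 z heading -27.55 tilt [-0.0056  0.0015 -1.    ]
shift tool xyz [-0.8 -2.4  1.1]
rotvec [ 0.0009 -0.0057  0.0013]  shift after turn [-0.8 -2.4  1.1]
Fpress -14.834635662019128 -3.1035021897609174 15.725359124476595
```

Call:
{"op": "jog_arm", "data": {
  "increments": [
    {"rx": 0,"ry": 0,"rz": 0,"x": 0,"y": 0,"z": 0.7,"hand": 0}
  ]
}}

```text
time_s: 7.18
eef_pos: [680.5, 116.6, 146.2]
ee_rot: [0.684, 0.168, 0.689, -0.168]
force: [-19.3, 5.8, 5.9]
grip_width: 0.0
```

```bash
python3 f.py|grep -v rot
```

```text
t 7.17 pos [680.5 116.6 146.2] F [-19.3   5.8   5.9] grip 0.0 j [-0.    0.76  1.02  0.    1.37 -1.09]
tool y heading 62.46 z heading -27.54 tilt [-0.0067  0.0018 -1.    ]
shift tool xyz [-0.8 -2.5  0.8]
Fpress -19.75675718085078 -3.8174556604100567 20.966112408068284
```

Call:
{"op": "jog_arm", "data": {
  "increments": [
    {"rx": 0,"ry": 0,"rz": 0,"x": 0,"y": 0,"z": 0.7,"hand": 0}
  ]
}}

```text
time_s: 7.3
eef_pos: [680.5, 116.6, 146.2]
ee_rot: [0.684, 0.168, 0.69, -0.168]
force: [-23.0, 6.9, 7.3]
grip_width: -0.004
```

```bash
python3 f.py|grep -v rot
```

```text
t 7.3 pos [680.5 116.6 146.2] F [-23.    6.9   7.3] grip -0.004 j [-0.    0.76  1.02  0.    1.37 -1.09]
tool y heading 62.48 z heading -27.53 tilt [-0.0084  0.0022 -1.    ]
shift tool xyz [-0.8 -2.5  0.7]
Fpress -23.58981886811237 -4.519555771104359 25.106074160506584
```

Call:
{"op": "jog_arm", "data": {
  "increments": [
    {"rx": 0,"ry": 0,"rz": 0,"x": 0,"y": 0,"z": 0.5,"hand": 0}
  ]
}}

```text
time_s: 7.42
eef_pos: [680.5, 116.5, 146.2]
ee_rot: [0.683, 0.168, 0.69, -0.168]
force: [-24.8, 6.6, 8.3]
grip_width: 0.001
```

```bash
python3 f.py|grep -v rot
```

```text
t 7.42 pos [680.5 116.5 146.2] F [-24.8   6.6   8.3] grip 0.001 j [-0.    0.76  1.02  0.    1.38 -1.09]
tool y heading 62.49 z heading -27.52 tilt [-0.0096  0.0024 -1.    ]
shift tool xyz [-0.8 -2.5  0.7]
Fpress -25.062646812768236 -5.655559813869945 27.017750917522406
```

Call:
{"op": "jog_arm", "data": {
  "increments": [
    {"rx": 0,"ry": 0,"rz": 0,"x": 0,"y": 0,"z": -1,"hand": 0},
    {"rx": 0,"ry": 0,"rz": 0,"x": 0,"y": 0,"z": -1,"hand": 0},
    {"rx": 0,"ry": 0,"rz": 0,"x": 0,"y": 0,"z": -2,"hand": 0},
    {"rx": 0,"ry": 0,"rz": 0,"x": 0,"y": 0,"z": -4,"hand": 0},
    {"rx": 0,"ry": 0,"rz": 0,"x": 0,"y": 0,"z": -30,"hand": 0}
  ]
}}

```text
time_s: 8.05
eef_pos: [650.7, 131.4, 146.1]
ee_rot: [0.687, 0.169, 0.686, -0.169]
force: [0.1, -0.2, -0.3]
grip_width: 0.006
```

Call:
{"op": "jog_arm", "data": {
  "increments": [
    {"rx": 0,"ry": 0,"rz": 0,"x": 0,"y": 10,"z": -60,"hand": 0},
    {"rx": 0,"ry": 0,"rz": 0,"x": -60,"y": 10,"z": 0,"hand": 45},
    {"rx": 0,"ry": 0,"rz": 0,"x": -40,"y": 40,"z": -20,"hand": 45},
    {"rx": 0,"ry": 0,"rz": 0,"x": 0,"y": 20,"z": -58,"hand": 45},
    {"rx": 0,"ry": 0,"rz": 0,"x": 0,"y": 0,"z": 0,"hand": 45}
  ]
}}

```text
time_s: 8.68
eef_pos: [563.0, 269.9, 247.4]
ee_rot: [0.688, 0.168, 0.686, -0.167]
force: [-0.2, -0.8, -0.4]
grip_width: 0.528
```

Run:
```python
from h import *
goto([451,257.5,180],152.4);goto([451,257.5,180],62.4)
a=save('scene','s6');save('wrist','w6');b=save('top','t6')
a=cv2.imread('pics/s6.png')[210:350,210:350];cv2.imwrite('pics/s6z.png',cv2.resize(a,(600,600),interpolation=cv2.INTER_CUBIC))
a=cv2.imread('pics/t6.png')[140:240,270:420];cv2.imwrite('pics/t6z.png',cv2.resize(a,(800,533),interpolation=cv2.INTER_CUBIC))
```

```text
t 8.68 pos [563.  269.9 247.4] F [-0.2 -0.8 -0.4] grip 0.528 j [ 0.26  0.53  1.14  0.    1.47 -0.83]
tool y heading 62.65 z heading -27.35 tilt [ 0.0019  0.001  -1.    ]
shift tool xyz [ 67.2 -62.6 -93.9]
rotvec [-1.5665e+00  2.3000e-03 -4.0000e-04]  shift after turn [ 67.4  93.5 -62.9]
t 8.68 pos [563.  269.9 247.4] F [-0.2 -0.8 -0.4] grip 0.528 j [ 0.26  0.53  1.14  0.    1.47 -0.83]
tool y heading 62.65 z heading -27.35 tilt [ 0.0019  0.001  -1.    ]
shift tool xyz [ 67.2 -62.6 -93.9]
rotvec [ 0.0043  0.0012 -0.0017]  shift after turn [ 67.4 -62.9 -93.5]
```

View pics/s6z.png

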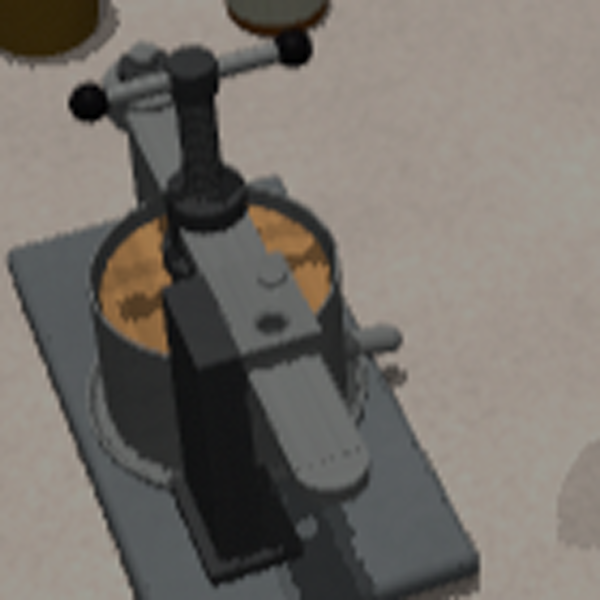

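View pics/w6.png

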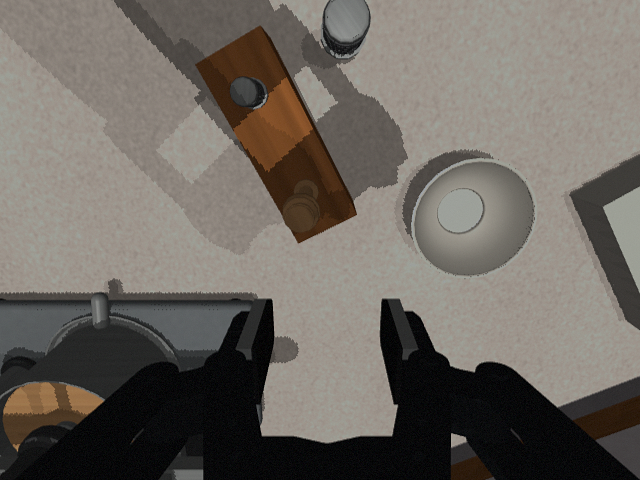

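View pics/t6z.png

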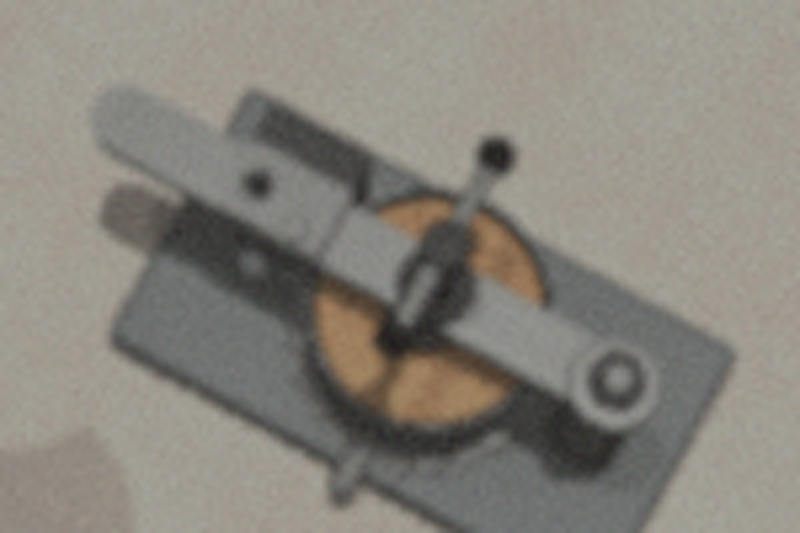

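Run:
```python
from h import *
s=sense();W=cam('wrist',s)
im=cv2.imread('pics/w6.png');cv2.imwrite('pics/w6z.png',cv2.resize(im[60:130,200:300],(800,560),interpolation=cv2.INTER_CUBIC))
s2=dict(eef_pos=[501.9,162.4,230.8],ee_rot=[.6865,.1695,.6867,-.1697])
W2=cam('wrist',s2)
print(ray(W2,419.5,101,101), proj(W,[451,257.5,101]))
for p in [(245,91)]: print(ray(W,*p,101),tri([(W,*p),(W2,419.5,100.5)]))
```

```text
[453.1858799  258.25258316 101.        ] [241.14550723  87.04764406]
[454.48838565 258.54342239 101.        ] [453.6497079  258.51151007  98.78552409]
```

View pics/w6z.png

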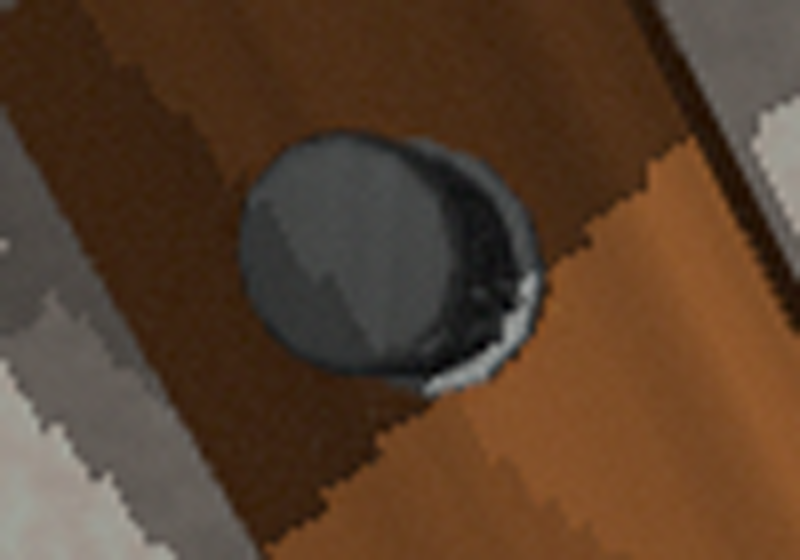

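Call:
{"op": "jog_arm", "data": {
  "increments": [
    {"rx": 0.175,"ry": 0,"rz": 0,"x": 0,"y": 0,"z": 0,"hand": 45},
    {"rx": 0.175,"ry": 0,"rz": 0,"x": 0,"y": 0,"z": 0,"hand": 45},
    {"rx": 0.175,"ry": 0,"rz": 0,"x": 0,"y": 0,"z": 0,"hand": 45},
    {"rx": 0.175,"ry": 0,"rz": 0,"x": 0,"y": 0,"z": 0,"hand": 45},
    {"rx": 0.175,"ry": 0,"rz": 0,"x": 0,"y": 0,"z": 0,"hand": 45}
  ]
}}

```text
time_s: 9.45
eef_pos: [565.8, 265.7, 245.9]
ee_rot: [0.549, 0.446, 0.549, -0.446]
force: [0.3, -0.6, 0.3]
grip_width: 0.528
```

Call:
{"op": "jog_arm", "data": {
  "increments": [
    {"rx": 0.175,"ry": 0,"rz": 0,"x": 0,"y": 0,"z": 0,"hand": 45},
    {"rx": 0.175,"ry": 0,"rz": 0,"x": 0,"y": 0,"z": 0,"hand": 45},
    {"rx": 0.175,"ry": 0,"rz": 0,"x": 0,"y": 0,"z": 0,"hand": 45},
    {"rx": 0.17,"ry": 0,"rz": 0,"x": 0,"y": 0,"z": 0,"hand": 45},
    {"rx": 0,"ry": 0,"rz": 0,"x": 0,"y": 0,"z": 0,"hand": 45}
  ]
}}

```text
time_s: 10.07
eef_pos: [565.6, 265.9, 246.0]
ee_rot: [-0.367, -0.605, -0.366, 0.605]
force: [0.5, 0.5, -0.3]
grip_width: 0.526
```

Run:
```python
from h import *
goto([452.5,258,160],-27.6)
```

```text
t 10.07 pos [565.6 265.9 246. ] F [ 0.5  0.5 -0.3] grip 0.526 j [ 0.25  0.53  1.14 -0.    1.47  0.73]
tool y heading -27.57 z heading -117.57 tilt [-1.e-04 -2.e-04 -1.e+00]
shift tool xyz [ 86.  -96.6  59.4]
rotvec [ 0.0006  0.0002 -0.    ]  shift after turn [ 86.  -96.6  59.4]
```

Call:
{"op": "jog_arm", "data": {
  "increments": [
    {"rx": 0,"ry": 0,"rz": 0,"x": 0,"y": -48,"z": 30,"hand": 45},
    {"rx": 0,"ry": 0,"rz": 0,"x": 0,"y": -48.5,"z": 29.5,"hand": 45},
    {"rx": 0,"ry": 0,"rz": 0,"x": 50,"y": 0,"z": 0,"hand": 45},
    {"rx": 0,"ry": 0,"rz": 0,"x": 36,"y": 0,"z": 0,"hand": 45},
    {"rx": 0,"ry": 0,"rz": 0,"x": 0,"y": 0,"z": 0,"hand": 45}
  ]
}}

```text
time_s: 10.7
eef_pos: [451.1, 258.1, 158.6]
ee_rot: [-0.367, -0.603, -0.368, 0.606]
force: [0.4, 0.8, 0.3]
grip_width: 0.526
```

Run:
```python
from h import *
goto([452.5,258,69],-27.6)
W=cam('wrist',sense());print([proj(W,[452.5,258,z]).round(1) for z in (60,101)])
save('wrist','w7');save('scene','s7')
cv2.imwrite('pics/s7z.png',cv2.resize(cv2.imread('pics/s7.png')[220:380,340:500],(600,600),interpolation=cv2.INTER_CUBIC))
```

```text
t 10.7 pos [451.1 258.1 158.6] F [0.4 0.8 0.3] grip 0.526 j [ 0.29  0.37  1.61 -0.    1.16  0.77]
tool y heading -27.44 z heading -117.44 tilt [-0.0042 -0.0014 -1.    ]
shift tool xyz [89.6  1.5 -0.8]
rotvec [0.0028 0.0032 0.0031]  shift after turn [89.6  1.3 -0.6]
[array([328.9, 236.6]), array([329.2, 260. ])]
```

View pics/w7.png

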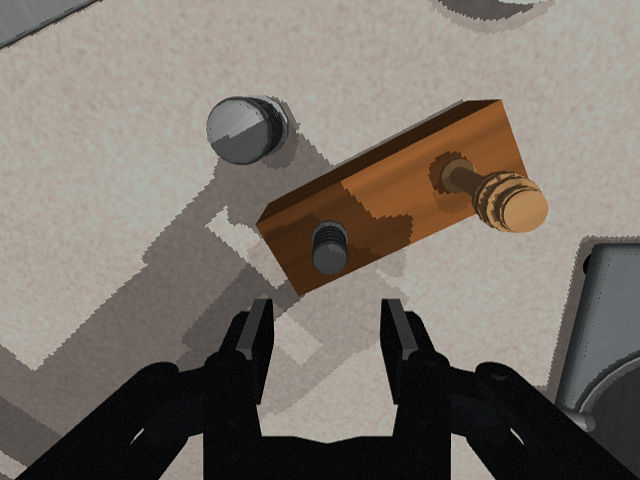

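View pics/s7z.png

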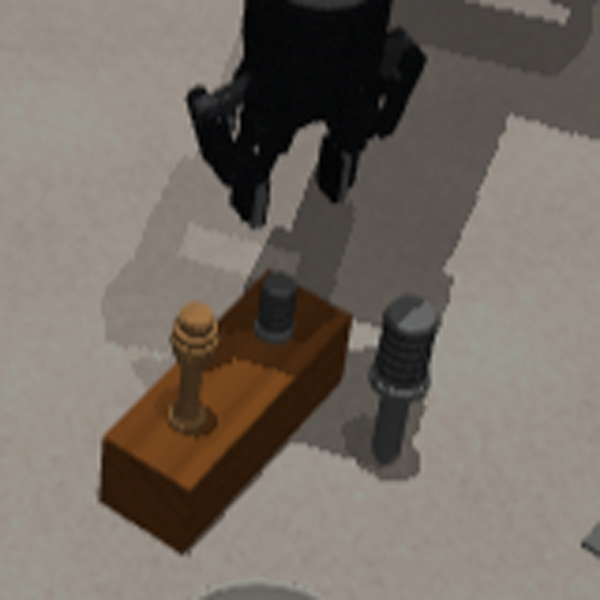

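Call:
{"op": "jog_arm", "data": {
  "increments": [
    {"rx": 0,"ry": 0,"rz": 0,"x": 30,"y": 2,"z": -1,"hand": 45},
    {"rx": 0,"ry": 0,"rz": 0,"x": 30,"y": 0,"z": 0,"hand": 45},
    {"rx": 0,"ry": 0,"rz": 0,"x": 20,"y": 0,"z": 0,"hand": 45},
    {"rx": 0,"ry": 0,"rz": 0,"x": 7,"y": 0,"z": 0,"hand": 45},
    {"rx": 0,"ry": 0,"rz": 0,"x": 0,"y": 0,"z": 0,"hand": 45}
  ]
}}

```text
time_s: 11.42
eef_pos: [454.8, 259.0, 74.3]
ee_rot: [0.367, 0.605, 0.366, -0.604]
force: [-0.6, -0.4, -0.4]
grip_width: 0.53
```

Run:
```python
from h import *
goto([452.5,258,70],-27.6)
save('wrist','w8')
```

```text
t 11.43 pos [454.8 259.   74.3] F [-0.6 -0.4 -0.4] grip 0.53 j [ 0.29  0.49  1.69 -0.    0.96  0.77]
tool y heading -27.54 z heading -117.54 tilt [ 1.5e-03  4.0e-04 -1.0e+00]
shift tool xyz [ 4.3 -1.6  1.9]
rotvec [ 0.0011 -0.0011 -0.0011]  shift after turn [ 4.3 -1.6  1.9]
```

View pics/w8.png

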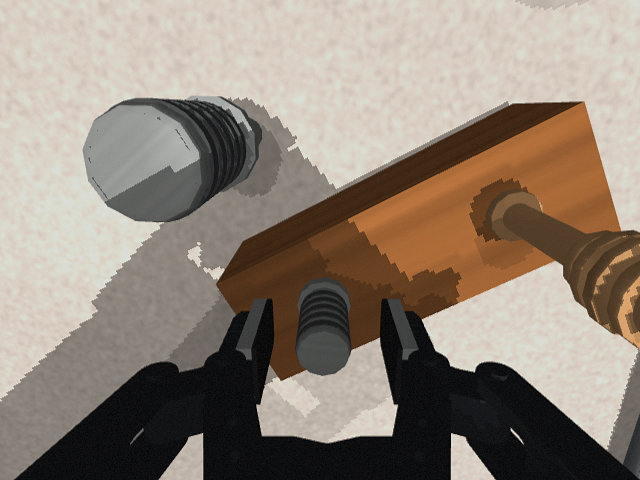

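Run:
```python
from h import *
s=sense();W=cam('wrist',s)
X=ray(W,324.5,351,101);print(X, RR(s).T@(X-s['eef_pos']))
```

```text
[453.84174723 259.08911896 101.        ] [-26.47705205  -0.86367617   0.36776579]
```

Well centred. Go down 5 mm and grip.

Call:
{"op": "jog_arm", "data": {
  "increments": [
    {"rx": 0,"ry": 0,"rz": 0,"x": 5,"y": -0.5,"z": 0.5,"hand": 45},
    {"rx": 0,"ry": 0,"rz": 0,"x": 0,"y": 0,"z": 0,"hand": 10},
    {"rx": 0,"ry": 0,"rz": 0,"x": 0,"y": 0,"z": 0,"hand": 10},
    {"rx": 0,"ry": 0,"rz": 0,"x": 0,"y": 0,"z": 0,"hand": 10},
    {"rx": 0,"ry": 0,"rz": 0,"x": 0,"y": 0,"z": 0,"hand": 10}
  ],
  "force": 40
}}

```text
time_s: 12.1
eef_pos: [453.4, 258.7, 68.6]
ee_rot: [0.367, 0.605, 0.367, -0.605]
force: [-1.2, -0.6, 5.3]
grip_width: 0.226
```

Run:
```python
from h import *
goto([453,258,69],-27.6)
```

```text
t 12.1 pos [453.4 258.7  68.6] F [-1.2 -0.6  5.3] grip 0.226 j [0.29 0.5  1.7  0.   0.95 0.77]
tool y heading -27.55 z heading -117.55 tilt [ 2.e-04  1.e-04 -1.e+00]
shift tool xyz [-0.4 -0.1  0.8]
rotvec [ 0.0008 -0.0002 -0.0002]  shift after turn [-0.4 -0.1  0.8]
```

Call:
{"op": "jog_arm", "data": {
  "increments": [
    {"rx": 0,"ry": 0,"rz": 0,"x": -15,"y": 0,"z": 0,"hand": 10},
    {"rx": 0,"ry": 0,"rz": 0,"x": -45,"y": 0,"z": 0,"hand": 10},
    {"rx": 0,"ry": 0,"rz": 0,"x": -50,"y": 0,"z": 0,"hand": 10},
    {"rx": 0,"ry": 0,"rz": 0,"x": -50,"y": 0,"z": 0,"hand": 10},
    {"rx": 0,"ry": 0,"rz": 0,"x": -38,"y": 0,"z": 0,"hand": 10}
  ]
}}

```text
time_s: 12.72
eef_pos: [453.3, 258.6, 269.3]
ee_rot: [0.367, 0.606, 0.366, -0.604]
force: [-0.1, -0.4, -1.4]
grip_width: 0.221
```

Run:
```python
from h import *
goto([679.5,54.5,265],-27.6)
save('wrist','w9')
```

```text
t 12.72 pos [453.3 258.6 269.3] F [-0.1 -0.4 -1.4] grip 0.221 j [ 0.29  0.28  1.44 -0.    1.42  0.77]
tool y heading -27.56 z heading -117.56 tilt [ 2.5e-03  7.0e-04 -1.0e+00]
shift tool xyz [  4.8 294.9  76.3]
rotvec [ 0.0007 -0.0018 -0.0019]  shift after turn [  4.3 295.   76.1]
```

View pics/w9.png

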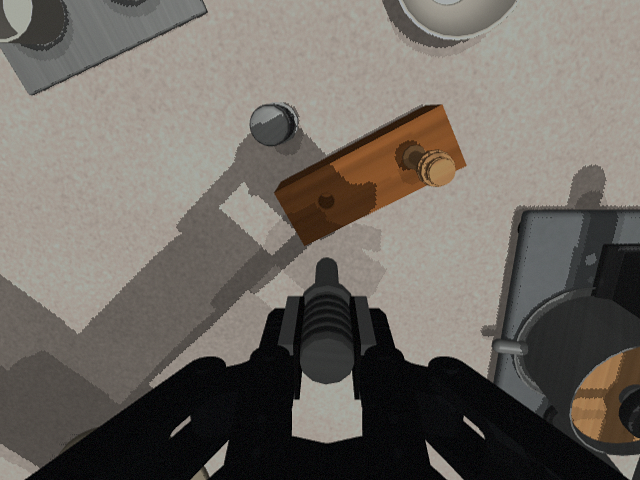

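Call:
{"op": "jog_arm", "data": {
  "increments": [
    {"rx": 0,"ry": 0,"rz": 0,"x": 0,"y": 49,"z": 13,"hand": 10},
    {"rx": 0,"ry": 0,"rz": 0,"x": 0,"y": 49,"z": 13,"hand": 10},
    {"rx": 0,"ry": 0,"rz": 0,"x": 0,"y": 49,"z": 13,"hand": 10},
    {"rx": 0,"ry": 0,"rz": 0,"x": 0,"y": 49,"z": 13,"hand": 10},
    {"rx": 0,"ry": 0,"rz": 0,"x": 0,"y": 49,"z": 12,"hand": 10}
  ]
}}

```text
time_s: 13.4
eef_pos: [641.9, 87.2, 266.8]
ee_rot: [0.367, 0.605, 0.366, -0.605]
force: [0.2, -0.2, -1.1]
grip_width: 0.224
```

Call:
{"op": "jog_arm", "data": {
  "increments": [
    {"rx": 0,"ry": 0,"rz": 0,"x": 0,"y": 30,"z": 8,"hand": 10},
    {"rx": 0,"ry": 0,"rz": 0,"x": 0,"y": 20,"z": 4,"hand": 10},
    {"rx": 0,"ry": 0,"rz": 0,"x": 0,"y": 0,"z": 0,"hand": 10},
    {"rx": 0,"ry": 0,"rz": 0,"x": 0,"y": 0,"z": 0,"hand": 10}
  ]
}}

```text
time_s: 13.9
eef_pos: [679.2, 55.4, 266.6]
ee_rot: [0.367, 0.605, 0.367, -0.605]
force: [-0.3, 0.4, -1.4]
grip_width: 0.22
```

Run:
```python
from h import *
goto([679.5,54.5,250],-27.6)
save('wrist','w10');save('scene','s10');save('top','t10')
cv2.imwrite('pics/s10z.png',cv2.resize(cv2.imread('pics/s10.png')[190:330,210:350],(600,600),interpolation=cv2.INTER_CUBIC))
```

```text
t 13.9 pos [679.2  55.4 266.6] F [-0.3  0.4 -1.4] grip 0.22 j [-0.09  0.67  0.86  0.    1.61  0.39]
tool y heading -27.53 z heading -117.53 tilt [-1.e-04  2.e-04 -1.e+00]
shift tool xyz [16.6  0.7  0.7]
rotvec [ 0.0013 -0.0001  0.0001]  shift after turn [16.6  0.7  0.7]
```

View pics/w10.png

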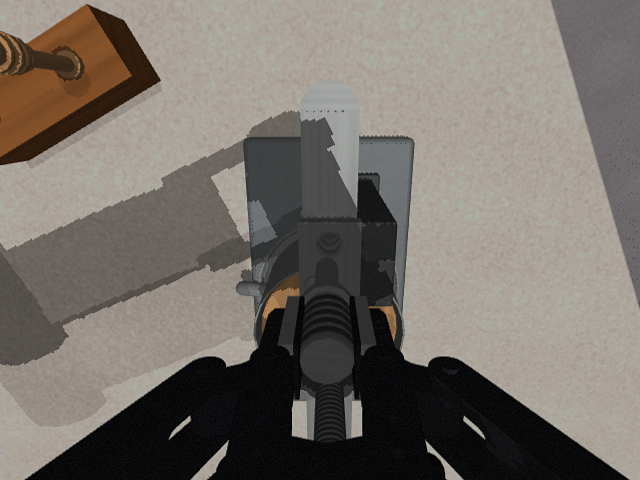

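View pics/s10z.png

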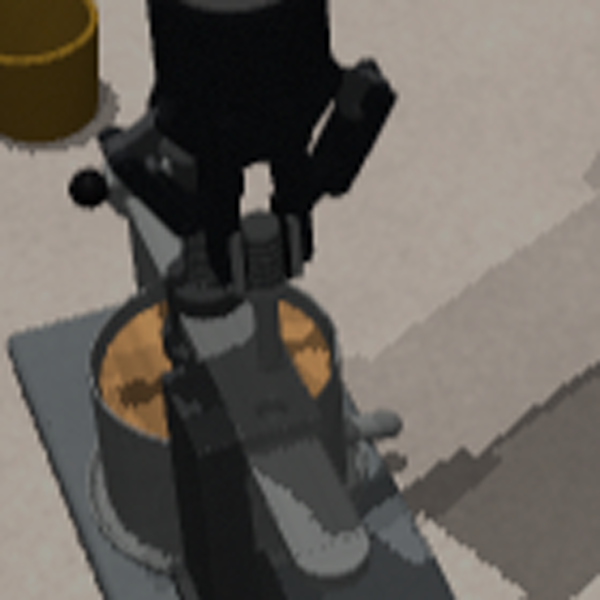

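Run:
```python
from h import *
s=sense();W=cam('wrist',s)
im=cv2.imread('pics/w10.png')[210:310,270:390];cv2.imwrite('pics/w10z.png',cv2.convertScaleAbs(cv2.resize(im,(720,600),interpolation=cv2.INTER_CUBIC),alpha=2.2))
print('proj jaw',proj(W,[679.5,54.5,182]),'proj tip for axis=tcp',proj(W,np.array(s['eef_pos'])-[0,0,58.6]))
```

```text
proj jaw [327.63201772 246.04799636] proj tip for axis=tcp [326.62567736 260.50400317]
```

View pics/w10z.png

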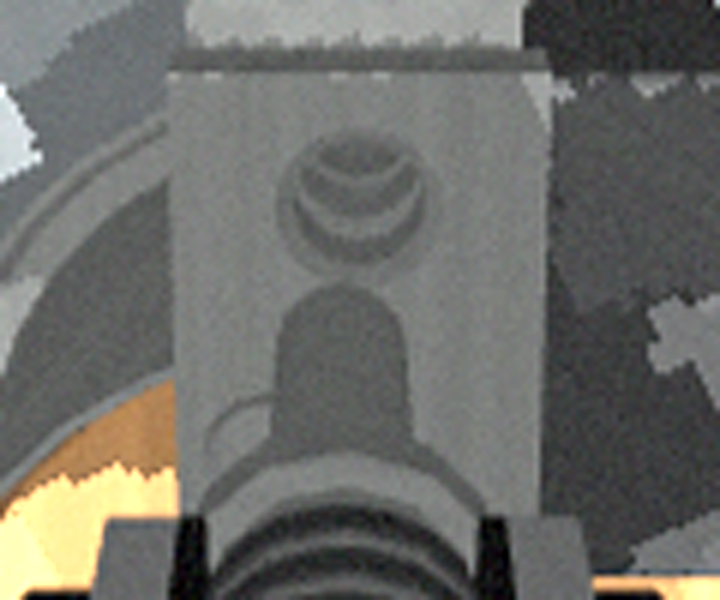

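Run:
```python
from h import *
s=sense();W=cam('wrist',s);p=np.array(s['eef_pos'])
X=ray(W,329.3,243.8,182);print(X,RR(s).T@(X-p))
def circ(r,x):
    q=[p+RR(s)@np.array([x,r*np.cos(a),r*np.sin(a)]) for a in np.linspace(0,6.28,24)]
    q=np.array([proj(W,k) for k in q]);return q.min(0).round(1),q.max(0).round(1)
print(circ(3,58.6),circ(6,50.6))
```

```text
[681.14767998  55.36371868 182.        ] [84.83551001  1.70676834 -0.6973843 ]
(array([321.5, 255.6]), array([331.9, 265.3])) (array([315.9, 255.9]), array([337.5, 275.9]))
```

Call:
{"op": "jog_arm", "data": {
  "increments": [
    {"rx": 0,"ry": 0,"rz": 0,"x": 8,"y": 1.7,"z": -1.1,"hand": 10},
    {"rx": 0,"ry": 0,"rz": 0,"x": 9,"y": 0,"z": 0,"hand": 10},
    {"rx": 0,"ry": 0,"rz": 0,"x": 5,"y": 0,"z": 0,"hand": 10},
    {"rx": 0,"ry": 0,"rz": 0,"x": 0,"y": 0,"z": 0,"hand": 10}
  ]
}}

```text
time_s: 14.55
eef_pos: [681.6, 55.0, 243.7]
ee_rot: [-0.366, -0.604, -0.367, 0.605]
force: [0.4, 0.1, -0.7]
grip_width: 0.221
```

Run:
```python
from h import *
goto([681.1,55.9,190.6],-27.6)
s=sense();W=cam('wrist',s);p=np.array(s['eef_pos'])
im=save('wrist','w11')
im=cv2.imread('pics/w11.png')[210:310,270:390];cv2.imwrite('pics/w11z.png',cv2.convertScaleAbs(cv2.resize(im,(720,600),interpolation=cv2.INTER_CUBIC),alpha=2.2))
q=proj(W,p-[0,0,p[2]-182]);print('axis at 182 in zoom',(q-[270,210])*6, 'hole', (proj(W,[681.1,55.4,182])-[270,210])*6)
```

```text
t 14.55 pos [681.6  55.  243.7] F [ 0.4  0.1 -0.7] grip 0.221 j [-0.09  0.68  0.9  -0.    1.56  0.39]
tool y heading -27.56 z heading -117.56 tilt [-1.1e-03  1.0e-04 -1.0e+00]
shift tool xyz [53.1 -0.8 -0.6]
rotvec [0.0007 0.0004 0.001 ]  shift after turn [53.1 -0.9 -0.6]
axis at 182 in zoom [340.58962477 290.63775746] hole [334.05860637 288.97323934]
```

View pics/w11z.png

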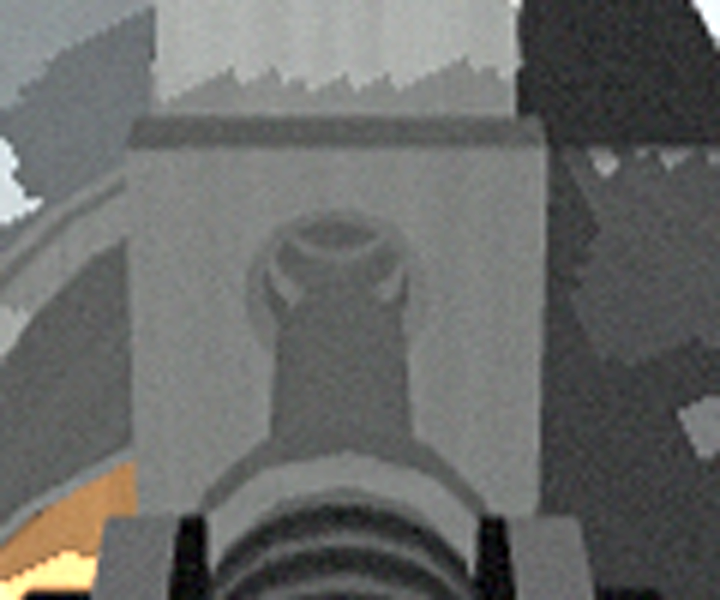

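Call:
{"op": "jog_arm", "data": {
  "increments": [
    {"rx": 0,"ry": 0,"rz": 0,"x": 3,"y": -0.4,"z": -0.3,"hand": 10},
    {"rx": 0,"ry": 0,"rz": 0,"x": 3,"y": 0,"z": 0,"hand": 10},
    {"rx": 0,"ry": 0,"rz": 0,"x": 3,"y": 0,"z": 0,"hand": 10},
    {"rx": 0,"ry": 0,"rz": 0,"x": 2,"y": 0,"z": 0,"hand": 10}
  ]
}}

```text
time_s: 15.1
eef_pos: [681.5, 55.4, 233.0]
ee_rot: [-0.366, -0.605, -0.367, 0.605]
force: [-0.9, -0.0, -1.3]
grip_width: 0.218
```

```bash
cat > g.py <<'E'
from h import *
goto([681.1,55.4,190.6],-27.6)
s=sense();print('F tool',(RR(s).T@s['force']).round(1),'M',np.round(s['wrist_torque'],2))
E
python3 g.py
```

```text
t 15.1 pos [681.5  55.4 233. ] F [-0.9 -0.  -1.3] grip 0.218 j [-0.09  0.69  0.92  0.    1.54  0.39]
tool y heading -27.56 z heading -117.56 tilt [-3.e-04  0.e+00 -1.e+00]
shift tool xyz [42.4 -0.3  0.2]
rotvec [0.0007 0.0001 0.0003]  shift after turn [42.4 -0.4  0.2]
F tool [ 1.3 -0.8  0.4] M [-0.01  0.03  0.04]
```

Call:
{"op": "jog_arm", "data": {
  "increments": [
    {"rx": 0,"ry": 0,"rz": 0,"x": 3,"y": 0,"z": 0,"hand": 10},
    {"rx": 0,"ry": 0,"rz": 0,"x": 3,"y": 0,"z": 0,"hand": 10},
    {"rx": 0,"ry": 0,"rz": 0,"x": 3,"y": 0,"z": 0,"hand": 10},
    {"rx": 0,"ry": 0,"rz": 0,"x": 2,"y": 0,"z": 0,"hand": 10}
  ]
}}

```text
time_s: 15.6
eef_pos: [681.5, 55.4, 222.0]
ee_rot: [-0.366, -0.605, -0.367, 0.605]
force: [-0.1, -0.5, -2.0]
grip_width: 0.222
```

```bash
python3 g.py
```

```text
t 15.6 pos [681.5  55.4 222. ] F [-0.1 -0.5 -2. ] grip 0.222 j [-0.09  0.69  0.94  0.    1.51  0.39]
tool y heading -27.56 z heading -117.56 tilt [-3.e-04  0.e+00 -1.e+00]
shift tool xyz [31.4 -0.3  0.2]
rotvec [0.0007 0.0001 0.0003]  shift after turn [31.4 -0.3  0.2]
F tool [2.  0.2 0.5] M [-0.02  0.02  0.04]
```

Call:
{"op": "jog_arm", "data": {
  "increments": [
    {"rx": 0,"ry": 0,"rz": 0,"x": 2,"y": 0,"z": 0,"hand": 10},
    {"rx": 0,"ry": 0,"rz": 0,"x": 2,"y": 0,"z": 0,"hand": 10},
    {"rx": 0,"ry": 0,"rz": 0,"x": 2,"y": 0,"z": 0,"hand": 10}
  ]
}}

```text
time_s: 15.98
eef_pos: [681.5, 55.4, 216.2]
ee_rot: [0.367, 0.605, 0.367, -0.605]
force: [-0.2, 0.6, -1.8]
grip_width: 0.224
```

```bash
python3 g.py
```

```text
t 15.97 pos [681.5  55.4 216.2] F [-0.2  0.6 -1.8] grip 0.224 j [-0.09  0.69  0.95  0.    1.5   0.39]
tool y heading -27.56 z heading -117.56 tilt [ 0.  0. -1.]
shift tool xyz [25.6 -0.4  0.2]
rotvec [ 0.0007 -0.     -0.    ]  shift after turn [25.6 -0.4  0.2]
F tool [ 1.8 -0.5 -0.5] M [ 0.02 -0.    0.01]
```

Call:
{"op": "jog_arm", "data": {
  "increments": [
    {"rx": 0,"ry": 0,"rz": 0,"x": 3,"y": 0,"z": 0,"hand": 10},
    {"rx": 0,"ry": 0,"rz": 0,"x": 3,"y": 0,"z": 0,"hand": 10},
    {"rx": 0,"ry": 0,"rz": 0,"x": 3,"y": 0,"z": 0,"hand": 10},
    {"rx": 0,"ry": 0,"rz": 0,"x": 2,"y": 0,"z": 0,"hand": 10}
  ]
}}

```text
time_s: 16.48
eef_pos: [681.5, 55.4, 205.0]
ee_rot: [-0.366, -0.605, -0.367, 0.605]
force: [-0.3, -0.5, -1.3]
grip_width: 0.219
```

```bash
python3 g.py
```

```text
t 16.48 pos [681.5  55.4 205. ] F [-0.3 -0.5 -1.3] grip 0.219 j [-0.09  0.7   0.97  0.    1.47  0.39]
tool y heading -27.56 z heading -117.56 tilt [-3.e-04  0.e+00 -1.e+00]
shift tool xyz [14.4 -0.3  0.2]
rotvec [0.0007 0.0001 0.0003]  shift after turn [14.4 -0.3  0.2]
F tool [ 1.3 -0.   0.6] M [-0.01  0.02 -0.03]
```

Call:
{"op": "jog_arm", "data": {
  "increments": [
    {"rx": 0,"ry": 0,"rz": 0,"x": 3,"y": 0,"z": 0,"hand": 10},
    {"rx": 0,"ry": 0,"rz": 0,"x": 3,"y": 0,"z": 0,"hand": 10},
    {"rx": 0,"ry": 0,"rz": 0,"x": 3,"y": 0,"z": 0,"hand": 10}
  ]
}}

```text
time_s: 16.85
eef_pos: [681.5, 55.4, 196.1]
ee_rot: [-0.367, -0.605, -0.367, 0.605]
force: [-1.4, 0.9, -1.7]
grip_width: 0.225
```

```bash
python3 g.py
```

```text
t 16.85 pos [681.5  55.4 196.1] F [-1.4  0.9 -1.7] grip 0.225 j [-0.09  0.7   0.98  0.    1.45  0.39]
tool y heading -27.56 z heading -117.56 tilt [-0.  0. -1.]
shift tool xyz [ 5.5 -0.4  0.2]
rotvec [ 0.0007 -0.      0.    ]  shift after turn [ 5.5 -0.4  0.2]
F tool [ 1.7 -1.7 -0.2] M [ 0.   -0.02 -0.  ]
```

Call:
{"op": "jog_arm", "data": {
  "increments": [
    {"rx": 0,"ry": 0,"rz": 0,"x": 2,"y": 0,"z": 0,"hand": 10},
    {"rx": 0,"ry": 0,"rz": 0,"x": 1.5,"y": 0,"z": 0,"hand": 10}
  ]
}}

```text
time_s: 17.1
eef_pos: [681.5, 55.4, 192.7]
ee_rot: [0.367, 0.605, 0.367, -0.605]
force: [0.1, -0.6, -1.0]
grip_width: 0.225
```

```bash
python3 g.py
```

```text
t 17.1 pos [681.5  55.4 192.7] F [ 0.1 -0.6 -1. ] grip 0.225 j [-0.09  0.7   0.99 -0.    1.45  0.39]
tool y heading -27.56 z heading -117.56 tilt [ 0. -0. -1.]
shift tool xyz [ 2.1 -0.4  0.2]
rotvec [ 0.0008  0.     -0.    ]  shift after turn [ 2.1 -0.4  0.2]
F tool [1.  0.3 0.5] M [-0.02  0.07  0.01]
```

Call:
{"op": "jog_arm", "data": {
  "increments": [
    {"rx": 0,"ry": 0,"rz": 0,"x": 1,"y": 0,"z": 0,"hand": 10}
  ]
}}

```text
time_s: 17.23
eef_pos: [681.5, 55.4, 191.7]
ee_rot: [0.367, 0.605, 0.367, -0.605]
force: [-0.3, 0.7, -1.7]
grip_width: 0.221
```

```bash
python3 g.py
```

```text
t 17.23 pos [681.5  55.4 191.7] F [-0.3  0.7 -1.7] grip 0.221 j [-0.09  0.7   0.99 -0.    1.44  0.39]
tool y heading -27.56 z heading -117.56 tilt [ 0. -0. -1.]
shift tool xyz [ 1.1 -0.4  0.2]
rotvec [ 0.0007 -0.     -0.    ]  shift after turn [ 1.1 -0.4  0.2]
F tool [ 1.7 -0.6 -0.5] M [ 0.03  0.02 -0.04]
```

Call:
{"op": "jog_arm", "data": {
  "increments": [
    {"rx": 0,"ry": 0,"rz": 0,"x": 1,"y": 0,"z": 0,"hand": 10}
  ]
}}

```text
time_s: 17.35
eef_pos: [681.6, 55.4, 190.8]
ee_rot: [0.367, 0.605, 0.366, -0.605]
force: [-0.2, -0.8, -1.3]
grip_width: 0.224
```

```bash
python3 g.py
```

```text
t 17.35 pos [681.6  55.4 190.8] F [-0.2 -0.8 -1.3] grip 0.224 j [-0.09  0.71  0.99 -0.    1.44  0.39]
tool y heading -27.56 z heading -117.56 tilt [ 1.e-04 -0.e+00 -1.e+00]
shift tool xyz [ 0.2 -0.4  0.2]
rotvec [ 0.0007 -0.     -0.0001]  shift after turn [ 0.2 -0.4  0.2]
F tool [1.3 0.2 0.8] M [-0.01  0.01  0.01]
```

Call:
{"op": "jog_arm", "data": {
  "increments": [
    {"rx": 0,"ry": 0,"rz": 0,"x": 0.5,"y": 0,"z": 0,"hand": 10},
    {"rx": 0,"ry": 0,"rz": 0,"x": 0,"y": 0,"z": 0,"hand": 10}
  ]
}}

```text
time_s: 17.6
eef_pos: [681.6, 55.4, 190.6]
ee_rot: [0.367, 0.605, 0.366, -0.605]
force: [-0.3, -0.0, 1.2]
grip_width: 0.223
```

```bash
python3 g.py
```

```text
t 17.6 pos [681.6  55.4 190.6] F [-0.3 -0.   1.2] grip 0.223 j [-0.09  0.71  0.99 -0.    1.44  0.39]
tool y heading -27.56 z heading -117.56 tilt [ 3.e-04 -1.e-04 -1.e+00]
shift tool xyz [ 0.  -0.4  0.2]
rotvec [ 0.0007 -0.0001 -0.0003]  shift after turn [ 0.  -0.4  0.2]
F tool [-1.2 -0.2  0.1] M [0.01 0.23 0.  ]
```

Call:
{"op": "jog_arm", "data": {
  "increments": [
    {"rx": 0,"ry": 0,"rz": 0,"x": 0,"y": 0,"z": 0,"hand": 24},
    {"rx": 0,"ry": 0,"rz": 0,"x": 0,"y": 0,"z": 0,"hand": 30},
    {"rx": 0,"ry": 0,"rz": 0,"x": 0,"y": 0,"z": 0,"hand": 45},
    {"rx": 0,"ry": 0,"rz": 0,"x": 0,"y": 0,"z": 0,"hand": 45}
  ]
}}

```text
time_s: 18.1
eef_pos: [681.6, 55.4, 190.3]
ee_rot: [0.367, 0.605, 0.366, -0.605]
force: [0.2, -0.1, 0.1]
grip_width: 0.527
```

```bash
python3 g.py
python3 - <<'E'
from h import *
save('wrist','w12')
E
```

```text
t 18.1 pos [681.6  55.4 190.3] F [ 0.2 -0.1  0.1] grip 0.527 j [-0.09  0.71  0.99 -0.    1.44  0.39]
tool y heading -27.56 z heading -117.56 tilt [ 1.e-04 -0.e+00 -1.e+00]
shift tool xyz [-0.3 -0.4  0.2]
rotvec [ 0.0007 -0.     -0.0001]  shift after turn [-0.3 -0.4  0.2]
F tool [-0.1  0.2 -0. ] M [ 0.07 -0.02 -0.02]
```

View pics/w12.png

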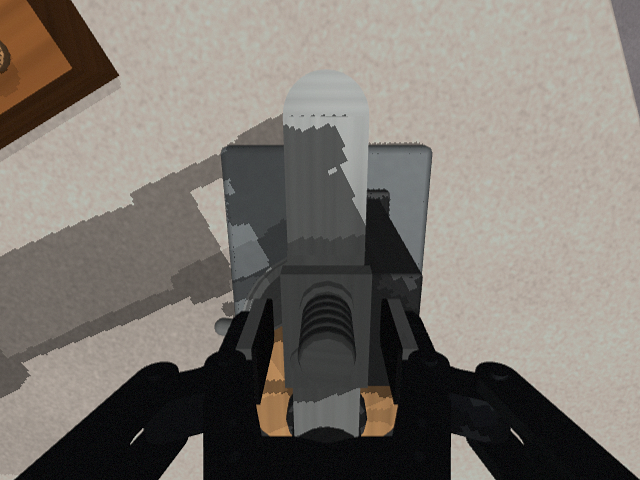

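Call:
{"op": "jog_arm", "data": {
  "increments": [
    {"rx": 0,"ry": 0,"rz": 0,"x": -15,"y": 0,"z": 0,"hand": 45},
    {"rx": 0,"ry": 0,"rz": 0,"x": -35,"y": 0,"z": 0,"hand": 45},
    {"rx": 0,"ry": 0,"rz": 0,"x": -50,"y": 0,"z": 0,"hand": 45},
    {"rx": 0,"ry": 0,"rz": 0,"x": 0,"y": -55,"z": -20,"hand": 45},
    {"rx": 0,"ry": 0,"rz": 0,"x": 0,"y": -55,"z": -20,"hand": 45}
  ]
}}

```text
time_s: 18.77
eef_pos: [601.7, 142.5, 291.7]
ee_rot: [0.367, 0.606, 0.366, -0.604]
force: [1.1, 0.0, 0.2]
grip_width: 0.53
```

Call:
{"op": "jog_arm", "data": {
  "increments": [
    {"rx": 0,"ry": 0,"rz": 0,"x": 0,"y": -55,"z": -20,"hand": 45},
    {"rx": 0,"ry": 0,"rz": 0,"x": 0,"y": -40,"z": 0,"hand": 45},
    {"rx": 0,"ry": 0,"rz": 0,"x": 0,"y": 0,"z": 0,"hand": 45}
  ]
}}

```text
time_s: 19.15
eef_pos: [526.0, 205.0, 292.4]
ee_rot: [0.368, 0.605, 0.367, -0.603]
force: [0.7, 0.4, -0.2]
grip_width: 0.529
```

```bash
python3 g.py
python3 - <<'E'
from h import *
save('scene','s13');save('top','t13');save('wrist','w13')
cv2.imwrite('pics/s13z.png',cv2.resize(cv2.imread('pics/s13.png')[190:350,210:370],(600,600),interpolation=cv2.INTER_CUBIC))
cv2.imwrite('pics/t13z.png',cv2.resize(cv2.imread('pics/t13.png')[130:290,190:430],(800,533),interpolation=cv2.INTER_CUBIC))
E
```

```text
t 19.15 pos [526.  205.  292.4] F [ 0.7  0.4 -0.2] grip 0.529 j [0.16 0.37 1.27 0.   1.51 0.64]
tool y heading -27.4 z heading -117.4 tilt [ 2.4e-03  5.0e-04 -1.0e+00]
shift tool xyz [102.1 206.3  61.6]
rotvec [ 0.0035 -0.0016 -0.0019]  shift after turn [101.8 206.7  60.7]
F tool [ 0.2  0.4 -0.6] M [-0.04  0.02  0.01]
```

View pics/s13z.png

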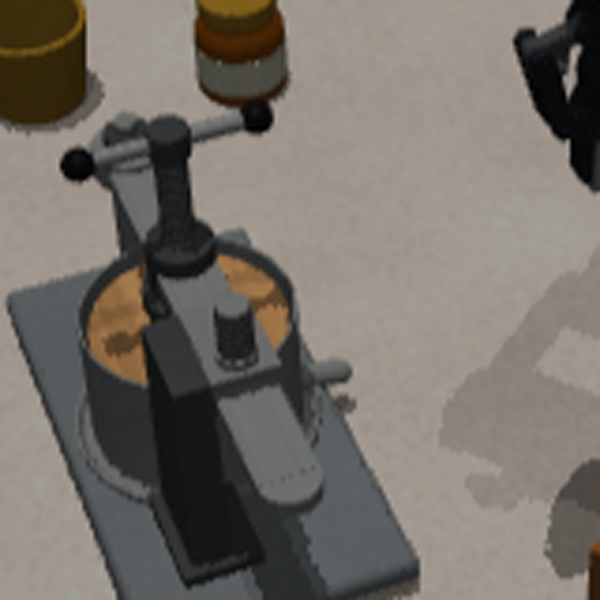

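View pics/t13z.png

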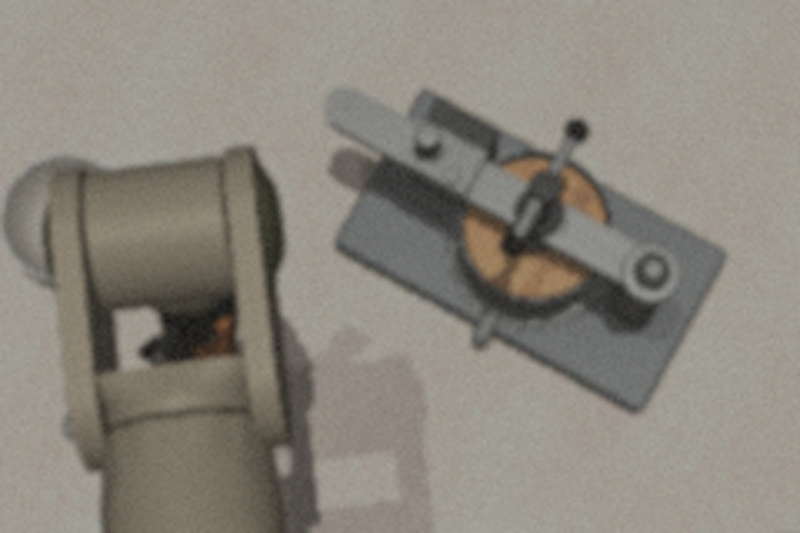

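Run:
```python
from h import *
T=cam('top');S=cam('scene')
o=[(T,190+429.5/3.3333-.5,130+138.5/3.3333-.5),(S,210+235/3.75,190+298/3.75)]
print(tri(o), proj(S,[681,55.4,223]),o[1][1:])
finish_job()
```

```text
[676.58509287  53.19338779 221.96854311] [271.3187264  270.70152564] (272.6666666666667, 269.4666666666667)
the job is handed in; nothing more can be done
```

I pushed the bridge bar home, put the locking pin through jaw and bar, let go and handed the job in at about 19 s. I got no verdict back.

- **Bar:** I pushed it round by its free end, and the push felt about 15–16 N over the last few millimetres. At the stop the finger stopped moving while the force rose. The largest reading was 27 N. The stop was within 1 mm of where the pictures put it. Pictures from two cameras after I withdrew show the bar still home.
- **Pin:** I took the smaller pin from the block. It went through jaw and bar with under 3 N, and I felt the collar touch the jaw at the expected height before I opened the fingers.
- **Last checks:**
  - The pictures show the pin upright with its collar on the jaw and the gripper well clear.
  - The measured height of the pin's head was 222 mm, against 223 mm expected.
  - The measured head position was off from the hole by about 5 mm sideways. I put this down to reading pixels by eye and to the 2 mm calibration, because the wrist camera view and the free insertion both showed the pin in line.
  - The press did not shift: its jaw hole stayed at the same pixel in the top view after the push.
  - The jar and mortar look unmoved. In the final pictures I viewed, the arm or the crop hid the dipper and most of the bowl, but nothing came near them.

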